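# Find and mark the balance point of a loaded bar

## Task

The steel bar on the balance stand has a weight hidden somewhere inside; find and mark its balance point. Push the bar gently (under 20 N) lengthways from its tail end until it has only just tipped over the fulcrum edge by its own weight and lies nose-down on the rubber stop, and take the fingers off it; then set the sprung saddle marker squarely astride the bar at the balance point, press its grey head down with about 10 N (never over 16 N) for half a second, and leave the marker seated there. Do not disturb the other things on the desk.

Things in the scene. Friction and masses are not known exactly. Their poses are not given: they have to be found in the camera images.
- edge (a point): Middle of the fulcrum edge: the end, 60 mm above the desk, of the level aluminium deck (50 mm wide, 190 mm long) of the balance stand, which is fixed on a dark foot plate. Own axes: z up, +y from the edge back along the deck to the bar's tail; the bar is to be slid to own -y. Two guide rails, 6 mm high, 23 mm apart, flank the bar from y = +65 to +185 mm.
- stop (a point): Top of the rubber stop on its post beyond the edge, 64 mm from it and 6 mm lower (pad 10 mm long), fixed to the stand, same axes: a tipped bar lies on it, about 0.1 rad nose-down.
- bar_mid (a point): Centre of the steel bar, 20 x 240 x 20 mm (x, y, z), 0.5 kg, lying loose on the deck between the rails. Own y runs along the bar, +y to its tail end (away from the stop), -y to its nose; own z is its top side. Black slippery plastic plugs form both ends. At the start this point is 68 to 92 mm behind the edge.
- bar: The same bar, origin at the centre of its underside, same axes. A weight fixed inside, unseen, puts its balance point within 35 mm of the middle, on either side. Sliding it takes 1 to 2 N. When the balance point passes the edge it tips by about 0.1 rad (tail up), but fingers still pressing on its end can hold it from tipping. Tipped, it does not slide by itself.
- marker_mid (a point): Centre of the grey head (22 x 22 x 24 mm) of the saddle marker, head not pressed: 46 mm above its feet, head from 34 to 58 mm above them. Grip it by the head. The marker is loose, stands upright on the desk, 34 x 24 x 58 mm (x, y, z), 75 g. Own z up, own y along the bar when astride. Seated on the bar this point is 44 mm above the bar's centre line.
- marker_roof (a point): Centre of the underside of the marker's roof, 12 mm above its feet, which lies on the bar's top side when seated. Same axes. Black saddle: two legs 5 mm thick, 12 mm high, 24 mm apart inside (in own x), under an 8 mm roof; above it a stem with a spring carries the head.
- marker_head (a joint): How far the marker's head is pressed down towards its saddle, 0 to 0.012 m; spring of 3 N preload and 1.2 N per mm, so 10 N is about 6 mm.
- spool: Wire spool standing on its flange, 52 mm across, 40 mm high; bystander, origin at the centre of its underside.
- driver: Small screwdriver lying alone in front of the press, 134 mm long, 18 mm thick; bystander, origin under its middle.
- bobbin_a: Small wound bobbin, 21 mm across, 16 mm high, near the robot; bystander, origin at the centre of its underside.
- bobbin_b: Small wound bobbin like the other, on the far side of the stand; bystander, origin at the centre of its underside.
- mug: Spotted white mug, 82 mm across without its handle, 91 mm high; bystander, origin at the centre of its underside.
- tweezers: Steel tweezers lying flat, 128 mm long, 9 mm thick, to the left of the stand; bystander, origin under their middle.
There are look-alikes about, which are no part of the job. What is shaped like the part that bears marker_mid but blue or white is not meant.

How it is judged:
On the way, in this order (a step that is already met when the one before it is completed fails the run):
1. the bar has tipped nose-down on the stand by its own weight, nothing touching it but the stand (angle between bar's own z axis and vertical above 0.06 rad and z of bar in the frame of edge above -0.03 m and contact force between each of the arm, the fingers and bar below 0.05 N and distance between marker_mid and bar_mid above 0.1 m), for 0.3 s.
2. the marker sits astride the bar within 7 mm of the balance point and its head is pressed at least 3 mm (6.6 N) (z of marker_mid in the frame of bar_mid between 0.04 and 0.0475 m and x of marker_mid in the frame of bar_mid between -0.005 and 0.005 m and angle between the z axis of marker_mid and the z axis of bar_mid, either way round below 0.12 rad and y of balance_pt in the frame of marker_mid between -0.007 and 0.007 m and value of joint marker_head above 0.003 m), for 0.3 s.
At the end, for the whole second after the job is handed in: The marker is released and at rest, astride the bar with its roof on the bar's top side (within 3.5 mm) and across within 5 mm, within 7 mm of the bar's balance point along the bar; the bar lies on the stand, in line with it (within 8 mm and 0.16 rad), tipped or level (z of marker_mid in the frame of bar_mid between 0.04 and 0.0475 m and x of marker_mid in the frame of bar_mid between -0.005 and 0.005 m and angle between the z axis of marker_mid and the z axis of bar_mid, either way round below 0.12 rad and y of balance_pt in the frame of marker_mid between -0.007 and 0.007 m and height (world z) of bar_mid between 0.05 and 0.095 m and angle between the y axis of bar_mid and the y axis of edge, either way round below 0.16 rad and x of bar_mid in the frame of edge between -0.008 and 0.008 m and value of joint marker_head below 0.0015 m and linear speed of bar below 0.01 m/s); the robot touches nothing.
It fails at once if the fingers push on the bar with 20 N or more (contact force between the fingers and bar above 20 N).
It fails at once if the marker is pressed on the bar with more than 16 N (value of joint marker_head above 0.0108 m).
It fails at once if a bystander (spool, screwdriver, bobbin, mug, tweezers) is shifted by more than 20 mm (distance of any of spool, driver, bobbin_a, bobbin_b, mug, tweezers from where it was at the start of the episode above 0.02 m).
It also fails if it takes over 72 s, if anything falls off the work surface, if the arm or the gripper's body presses on something with over 40 N, if the wrist force passes 120 N, or if a joint passes its speed limit or range.

## Robot

A 6-joint arm with a two-finger parallel gripper is mounted at the origin on a cart in front of the work surface, level with it; the furniture and walls round the work are solid. World frame = base frame: x ahead of the robot, y to its left, z up, the work surface at z = 0. Lengths are in m, angles in rad, forces in N, time in s.
With the tool pointing down it reaches from about 0.25 to 0.725 m from the base axis. Payload 4 kg.
Tool frame: the origin (TCP) lies midway between the tips of the shut fingers; the grasp point (between the pads) lies bot.tcp_to_grasp behind it (bot.tcp_to_grasp is the distance from the TCP to the grasp point, in m); z points along the fingers, y is the line along which they close (so a half turn about z gives the same grasp; the last joint's range is limited). The gripper opens to 85 mm and grips with 20 to 120 N. Pads are 22 mm wide; open, the fingers measure 114 mm over their backs; the gripper's body (76 mm by 85 mm) begins 54 mm behind the grasp point. The pads swing forward as they close: fully open they stand 13 mm farther back than shut.
Start: joints at [-1.286, 0.241, 0.005, 1.335, 0, 1.571], TCP at [0.14, -0.48, 0.231] pointing down, gripper open.
Joint ranges: [-2.72, 2.72], [-1.05, 1.87], [-1.09, 1.28], [-1.99, 2.15], [-1.42, 1.44], [-3.14, 3.14]. Speed limits (rad/s): [2.79, 2.79, 3.14, 3.14, 3.14, 3.14].

## Interface

Orientations are given as a unit quaternion [x, y, z, w].
In Python, from workcell import readout, camera, bot gives the robot as it stands. The module is installed in compiled form; this text tells all that it offers.
- The arm moves only by the tool jog_arm, never from a script. Its argument "motion" is a list of rows, each an object of numbers: "x", "y", "z": the shift along the tool's x, y, z in mm; "spin": the turn about the tool's z in degrees; "fingers": the closure, from -1 (fully open) to 1 (shut). A call has 1 to 8 rows; each row is the pose to reach, as a shift and turn from the pose commanded when the call began, along the tool's axes at that moment; what a row does not reach only later rows make up. A row lasts 1/8 s, in which the tool goes at most 62.5 mm and 10.7 degrees, less where a joint would pass 70% of its speed; a pose out of reach is approached as far as the arm can. A call with a gripper value outside its range is refused whole. The fingers move at their own pace and stop on an object; the grip force is fixed at half the most. Time passes only in rows, so rows that repeat a pose let the fingers close. It gives the time, the measured TCP pose, the force, the opening and the grip force at its end, in the units of the state.
- readout.get_obs(): the state, without advancing time (a new reading comes with each control period).
- camera(name): name is "scene" or "top" or "wrist"; returns a dict with "pixels" (384x512x3 uint8, red, green, blue), "K" (3x3 intrinsics, pixels), "rvec" (rotation vector, rad) and "tvec" (3), from world to camera coordinates, as OpenCV has them. Camera axes: x right, y down, z forward; pixel columns grow to the right and rows downward; lengths in m; the calibration is good to about 2 mm. The wrist camera is an equidistant fisheye: a pixel r from the principal point sees the ray r / f radians off the axis. A picture is of the moment at which its call begins. There is no depth.
- bot.job_done(): hands the job in; it is judged then, once.
The state is a dict: "clock": time; "joint_pos": joint angles; "joint_vel": joint speeds; "tau": joint torques, N m; "eef_pos": TCP position; "tool_rot": TCP orientation; "ft_force": force on the tool from outside, world axes, zero at the start; "ft_torque": the same for the moment, N m; "grip_width": finger opening in m; "grasp_force": force on a finger pad.
Only numpy, scipy, OpenCV 4.12 (cv2) and the standard library are available. Lean on these libraries where they do the work, as an engineer would, in place of code of your own. Each camera call takes 0.05 s, during which the arm holds its last target. There are 200 camera calls.

## Working session

There is one attempt and no reset: what is moved stays moved. The work goes in short steps, Python scripts to look and compute and a tool call to move; the robot and the scene stay as the last step left them, time stands still between calls to the robot, and variables do not carry over. Pictures are saved under pics/ and viewed, at most 10 in all, crops included, and the job is handed in when it is done.

Besides the shell and the picture viewer there is one more tool, called after "Call:" by a JSON object that holds its "method" and its "body". jog_arm: Moves the arm, as the interface text tells. Its arguments: {"type":"object","properties":{"motion":{"type":"array"}},"required":["motion"]}

```bash
mkdir -p pics; cat > h.py <<'E'
import numpy as np, cv2
from workcell import readout, camera, bot
from scipy.spatial.transform import Rotation as Ro
def grab(n,f=None):
    c=camera(n)
    if f: cv2.imwrite('pics/'+f,cv2.cvtColor(c['pixels'],cv2.COLOR_RGB2BGR))
    return c
def ray(c,u,v,fish=False):
    K=np.array(c['K']);R=cv2.Rodrigues(np.array(c['rvec'],float))[0];t=np.array(c['tvec'],float).ravel()
    if fish:
        x=(u-K[0,2])/K[0,0];y=(v-K[1,2])/K[1,1];r=np.hypot(x,y);s=np.sin(r)/r if r>1e-9 else 1
        d=np.array([x*s,y*s,np.cos(r)])
    else: d=np.array([(u-K[0,2])/K[0,0],(v-K[1,2])/K[1,1],1])
    return -R.T@t, R.T@d
def onz(c,u,v,z,fish=False):
    o,d=ray(c,u,v,fish); return o+d*(z-o[2])/d[2]
def proj(c,p,fish=False):
    K=np.array(c['K']);R=cv2.Rodrigues(np.array(c['rvec'],float))[0];t=np.array(c['tvec'],float).ravel()
    q=R@np.asarray(p,float)+t
    if fish:
        th=np.arctan2(np.hypot(q[0],q[1]),q[2]);h=np.hypot(q[0],q[1]);return np.array([K[0,2]+K[0,0]*th*q[0]/h,K[1,2]+K[1,1]*th*q[1]/h])
    return np.array([K[0,2]+K[0,0]*q[0]/q[2],K[1,2]+K[1,1]*q[1]/q[2]])
E
python3 - <<'E'
from h import *
a=grab('scene');b=grab('top')
for n,c in(('scene',a),('top',b)):
    cv2.imwrite(f'pics/{n}0.png',cv2.resize(cv2.cvtColor(c['pixels'],cv2.COLOR_RGB2BGR),(800,600),interpolation=cv2.INTER_CUBIC))
    print(n,c['K'],ray(c,256,192))
o=readout.get_obs();print(o,bot.tcp_to_grasp)
E
```

```text
scene [[350.36357672   0.         254.10198312]
 [  0.         350.36357672 190.44515742]
 [  0.           0.           1.        ]] (array([0.126575  , 0.64624116, 0.86042841]), array([ 0.38823978, -0.5383274 , -0.74801238]))
top [[370.78286117   0.         256.00481692]
 [  0.         370.78286117 188.11099537]
 [  0.           0.           1.        ]] (array([0.31427246, 0.10072915, 1.24267119]), array([ 0.16327443, -0.00800555, -0.98660397]))
{'clock': 0.1, 'joint_pos': array([-1.28600135e+00,  2.41315358e-01,  3.90058666e-03,  1.33521983e+00,
        1.98682457e-05,  1.57076660e+00]), 'joint_vel': array([ 0.00048179, -0.00105007,  0.00192746, -0.00062674, -0.00065115,
       -0.00154411]), 'tau': array([-5.33090733e-04, -3.73137403e+01,  2.53010845e+01,  1.08227527e-02,
       -6.04283923e-05, -6.31805605e-06]), 'eef_pos': array([ 0.14033071, -0.47932706,  0.23052901]), 'tool_rot': array([ 9.89876072e-01,  1.41931383e-01, -1.20594019e-04, -9.11247083e-04]), 'ft_force': array([0.20272082, 0.40613116, 0.75600796]), 'ft_torque': array([-0.00149307, -0.06442576, -0.00080625]), 'grasp_force': 0.0, 'grip_width': 0.08547497286396621} 0.0187
```

View pics/scene0.png

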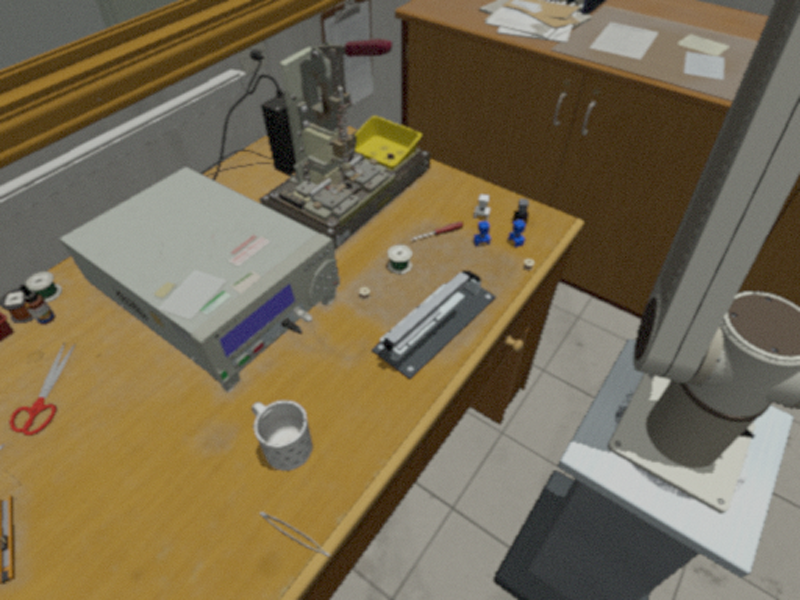

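View pics/top0.png

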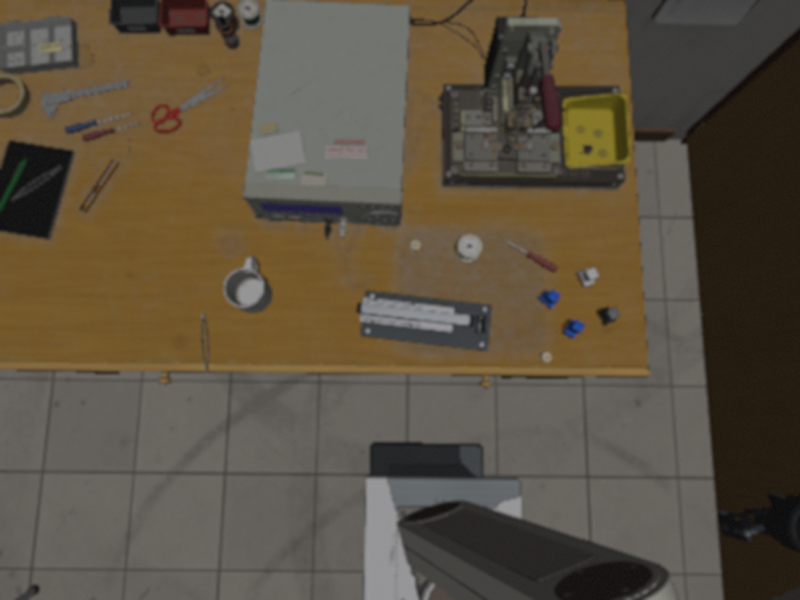

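Scene: the stand is at scene (435,320) and top (425,320), with the bar's tail to the left and the stop at the right, (480,322) in top. Marker-shaped things in top are blue (550,298), blue (573,327), white (588,276) and grey/black (608,315). In scene the grey one is at (522,210). I choose the grey one and check it in a close crop.

```bash
python3 - <<'E'
import cv2,numpy as np
t=cv2.imread('pics/top0.png');s=cv2.imread('pics/scene0.png')
r=lambda a:cv2.resize(a,(800,300),interpolation=cv2.INTER_CUBIC)
# top crop x 350..650,y 255..367 ; scene crop 360..560 x 190..265
cv2.imwrite('pics/crop1.png',np.vstack([r(t[255:367,350:650]),cv2.resize(s[185:385,365:565],(300,300),interpolation=cv2.INTER_CUBIC) if 0 else r(s[262:382,360:680][:, :320])]))
a=cv2.resize(t[255:367,350:650],(800,299),interpolation=cv2.INTER_CUBIC)
b=cv2.resize(s[255:385,365:505],(323,300),interpolation=cv2.INTER_CUBIC)
c=cv2.resize(s[185:275,455:555],(333,300),interpolation=cv2.INTER_CUBIC)
z=np.zeros((300,144,3),np.uint8)
cv2.imwrite('pics/crop1.png',np.vstack([a,np.hstack([b,c,z])]))
E
```

```text
(no output)
```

View pics/crop1.png

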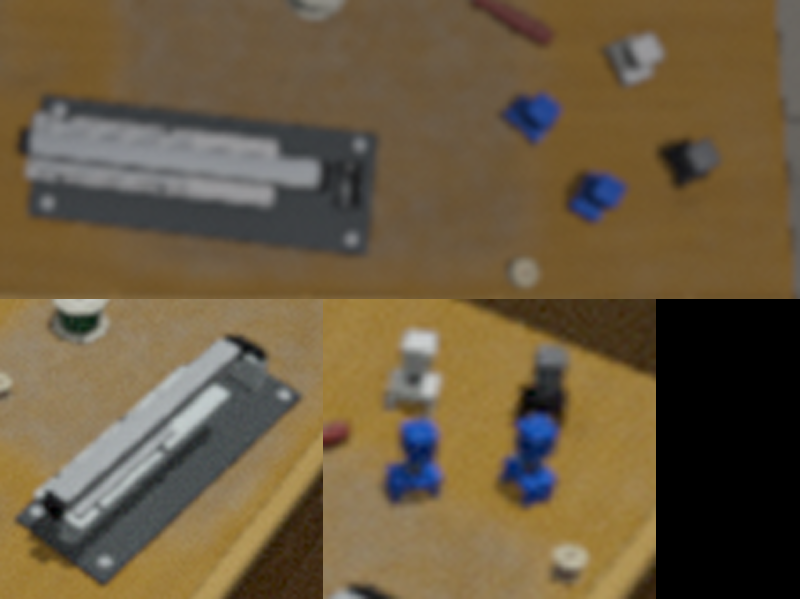

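The crop confirms a black saddle with a grey head at crop (705,160), beside two blue and one white look-alike. Next I compute coarse positions.

```bash
python3 - <<'E'
from h import *
t=camera('top');s=camera('scene')
T=lambda u,v:((350+u*.375)*.64,(255+v*.3746)*.64)
S=lambda u,v:((455+(u-323)*.3)*.64,(185+(v-300)*.3)*.64)
def tri(a,b):
    o1,d1=ray(t,*a);o2,d2=ray(s,*b)
    k=np.linalg.lstsq(np.c_[d1,-d2],o2-o1,rcond=None)[0]
    p,q=o1+d1*k[0],o2+d2*k[1];return (p+q)/2,np.linalg.norm(p-q)
print('head tri(top ctr)',tri(T(705,158),S(551,353)))
print('head z.058',onz(t,*T(705,158),.058))
for n,p,z in(('tail plug',(23,142),.07),('tail',(32,143),.08),('nose steel end',(320,174),.08),('nose plug',(333,175),.07),('scr1',(60,109),.005),('scr2',(47,203),.005),('scr3',(360,144),.005),('scr4',(351,239),.005),('bobA',(524,272),.016),('blue1',(535,112),.05),('blue2',(603,190),.05),('white',(645,52),.05),('driver tip',(545,35),.01)):
    print(n,onz(t,*T(*p),z).round(4))
# grey mask of head and black
E
```

```text
head tri(top ctr) (array([ 0.48808185, -0.35227545,  0.05755343]), np.float64(0.00613010804919804))
head z.058 [ 0.48513137 -0.35313661  0.058     ]
tail plug [0.4905 0.1757 0.07  ]
tail [0.4883 0.1682 0.08  ]
nose steel end [ 0.4667 -0.0508  0.08  ]
nose plug [ 0.4674 -0.062   0.07  ]
scr1 [0.5276 0.1504 0.005 ]
scr2 [0.4509 0.1595 0.005 ]
scr3 [ 0.5014 -0.0933  0.005 ]
scr4 [ 0.4244 -0.0848  0.005 ]
bobA [ 0.3985 -0.2201  0.016 ]
blue1 [ 0.5214 -0.2243  0.05  ]
blue2 [ 0.4603 -0.2751  0.05  ]
white [ 0.5704 -0.3133  0.05  ]
driver tip [ 0.5923 -0.2457  0.01  ]
```

Call:
{"method": "jog_arm", "body": {"motion": [{"x": 540,"y": -578,"z": 40,"spin": 22.4,"fingers": 1},{"x": 540,"y": -578,"z": 40,"spin": 22.4,"fingers": 1},{"x": 540,"y": -578,"z": 40,"spin": 22.4,"fingers": 1},{"x": 540,"y": -578,"z": 40,"spin": 22.4,"fingers": 1},{"x": 540,"y": -578,"z": 40,"spin": 22.4,"fingers": 1},{"x": 540,"y": -578,"z": 40,"spin": 22.4,"fingers": 1},{"x": 540,"y": -578,"z": 40,"spin": 22.4,"fingers": 1},{"x": 540,"y": -578,"z": 40,"spin": 22.4,"fingers": 1}]}}

```text
clock: 1.2
eef_pos: [0.3631, -0.0376, 0.2066]
tool_rot: [0.999, -0.052, 0.001, 0.0]
ft_force: [0.7, -1.4, -0.4]
grip_width: -0.0005
grasp_force: 0.0
```

Call:
{"method": "jog_arm", "body": {"motion": [{"x": 105,"y": -276,"z": 30,"fingers": 1},{"x": 105,"y": -276,"z": 30,"fingers": 1},{"x": 105,"y": -276,"z": 30,"fingers": 1},{"x": 105,"y": -276,"z": 30,"fingers": 1},{"x": 105,"y": -276,"z": 30,"fingers": 1},{"x": 105,"y": -276,"z": 30,"fingers": 1}]}}

```text
validation failed for argument at $.mo...
```

```bash
python3 - <<'E'
from h import *
w=grab('wrist');t=grab('top','top1.png')
P=cv2.cvtColor(w['pixels'],cv2.COLOR_RGB2BGR)
cv2.imwrite('pics/w1.png',cv2.resize(P,(800,600),interpolation=cv2.INTER_CUBIC))
print(w['K'],ray(w,w['K'][0][2]+.01,w['K'][1][2],True))
o=readout.get_obs();print(o['clock'],o['eef_pos'],o['joint_pos'],o['ft_force'])
for p in((.4905,.1757,.07),(.4674,-.062,.07),(.5276,.1504,.005),(.4509,.1595,.005),(.5014,-.0933,.005),(.4244,-.0848,.005)):print(proj(w,p,True)*800/512)
E
```

```text
[[297.31863964   0.         252.43731646]
 [  0.         297.31863964 194.05723654]
 [  0.           0.           1.        ]] (array([ 0.44239241, -0.0448921 ,  0.34961269]), array([-0.30749753,  0.03146914, -0.95102837]))
1.3 [ 0.36434879 -0.03417328  0.20623951] [-9.51152678e-02 -1.23606543e-02 -3.51926662e-01  1.23041708e+00
  1.92451079e-03  3.13777241e+00] [-0.31696879 -0.8768261   0.33908314]
[ 73.57216816 145.37200747]
[418.89015289 113.28423802]
[140.90521271  93.40361898]
[143.00627226 186.75393191]
[452.21435806  73.49848177]
[450.72104771 176.4383481 ]
```

View pics/w1.png

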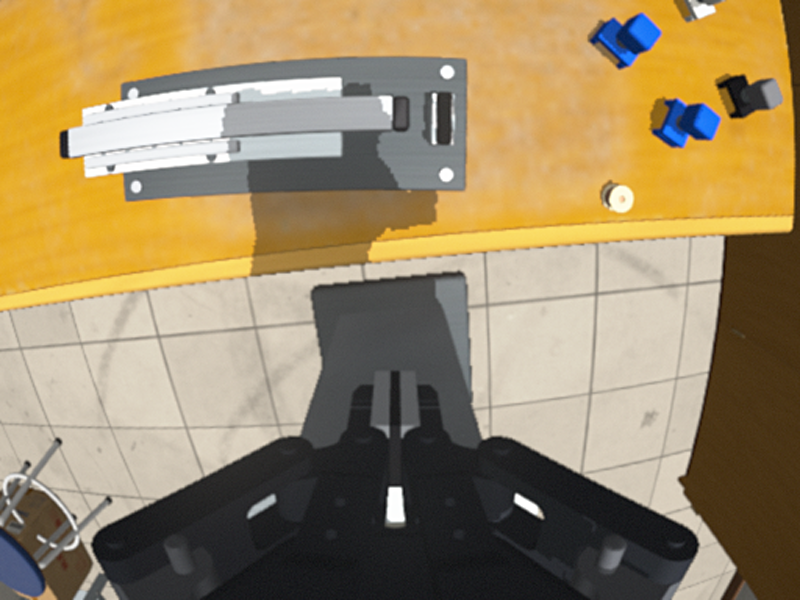

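Wrist view in 800-px coordinates: tail plug end (62,144), nose plug end (410,113), deck edge from (341,78) to (341,157), stop (443,118), grey marker head (767,94). Joint 6 is at its limit here, so I'll turn −90° and push with the finger sides.

```bash
python3 - <<'E'
from h import *
w=camera('wrist')
f=lambda u,v,z:onz(w,u*.64,v*.64,z,True).round(4)
E1,E2=f(341,79,.06),f(341,157,.06);E=(E1+E2)/2
print('edge',E1,E2,E)
scr=[f(134,93,.005),f(136,187,.005),f(447,72,.005),f(446,175,.005)]
print(scr); d=(scr[0]-scr[2]+scr[1]-scr[3]);d/=np.linalg.norm(d);print('dir',d,np.degrees(np.arctan2(-d[0],d[1])))
tail=f(62,144,.07);nose=f(410,113,.07);print(tail,nose,np.linalg.norm(tail-nose))
for n,p in(('tail',tail),('nose',nose),('stop',f(443,118,.054))):
    q=p-E;print(n,'along',q@d,'across',q[0]*d[1]-q[1]*d[0])
print('head',f(768,94,.046),f(768,94,.058))
E
```

```text
edge [ 0.4962 -0.0123  0.06  ] [ 0.4472 -0.0075  0.06  ] [ 0.4717 -0.0099  0.06  ]
[array([0.5286, 0.1629, 0.005 ]), array([0.4508, 0.1714, 0.005 ]), array([ 0.5045, -0.0839,  0.005 ]), array([ 0.4275, -0.0767,  0.005 ])]
dir [0.09534063 0.99544471 0.        ] -5.470925615373855
[0.4928 0.1921 0.07  ] [ 0.4694 -0.0518  0.07  ] 0.24501993796424
tail along 0.2030915180686848 across 0.0017450755161507597
nose along -0.04192841665888579 across 0.0017052496822663053
stop along -0.0629387565792448 across 0.0005029117801071568
head [ 0.4957 -0.3487  0.046 ] [ 0.4936 -0.3365  0.058 ]
```

Call:
{"method": "jog_arm", "body": {"motion": [{"x": 102,"y": -258,"z": 40,"spin": -90,"fingers": 1},{"x": 102,"y": -258,"z": 40,"spin": -90,"fingers": 1},{"x": 102,"y": -258,"z": 40,"spin": -90,"fingers": 1},{"x": 102,"y": -258,"z": 40,"spin": -90,"fingers": 1},{"x": 102,"y": -258,"z": 40,"spin": -90,"fingers": 1},{"x": 102,"y": -258,"z": 40,"spin": -90,"fingers": 1},{"x": 102,"y": -258,"z": 40,"spin": -90,"fingers": 1},{"x": 102,"y": -258,"z": 40,"spin": -90,"fingers": 1}]}}

```text
clock: 2.35
eef_pos: [0.4916, 0.2041, 0.1661]
tool_rot: [0.766, 0.643, -0.001, 0.0]
ft_force: [-0.4, -0.5, -0.1]
grip_width: -0.0001
grasp_force: 0.0
```

Call:
{"method": "jog_arm", "body": {"motion": [{"x": 0,"y": 0,"z": 0,"spin": -4.5,"fingers": 1},{"x": 0,"y": 0,"z": 0,"spin": -4.5,"fingers": 1}]}}

```text
clock: 2.6
eef_pos: [0.4916, 0.2043, 0.1663]
tool_rot: [0.742, 0.67, -0.0, -0.0]
ft_force: [1.3, 0.6, -0.4]
grip_width: 0.0002
grasp_force: 0.0
```

```bash
cat >> h.py <<'E'
import pickle
def shot(tag,*names):
    D={n:camera(n) for n in names}
    pickle.dump(D,open(f'pics/{tag}.pkl','wb'));return D
def load(tag): return pickle.load(open(f'pics/{tag}.pkl','rb'))
bgr=lambda c:cv2.cvtColor(c['pixels'],cv2.COLOR_RGB2BGR)
E
python3 - <<'E'
from h import *
D=shot('s2','wrist','top','scene')
z=lambda a,x0,x1,y0,y1,W,H:cv2.resize(a[y0:y1,x0:x1],(W,H),interpolation=cv2.INTER_CUBIC)
a=z(bgr(D['wrist']),0,512,0,384,400,300)
cv2.imwrite('pics/s2.png',np.vstack([np.hstack([a,z(bgr(D['scene']),230,330,165,240,400,300)]),z(bgr(D['top']),220,340,180,225,800,300)]))
o=readout.get_obs();print(o['clock'],o['eef_pos'],o['tool_rot'],o['joint_pos'],o['ft_force'])
print('tcp in views',[proj(D[n],o['eef_pos'],n=='wrist') for n in D])
E
```

```text
2.75 [0.49147558 0.20516059 0.16639506] [ 7.41994308e-01  6.70406163e-01 -1.53952123e-04  1.45174274e-05] [ 3.95522171e-01  3.40986665e-01 -2.96268518e-02  1.20046350e+00
 -1.29839829e-04  2.06760273e+00] [-0.13893403  0.20143606 -0.81244585]
tcp in views [array([251.62451335, 251.49510004]), array([217.49978633, 191.9136185 ]), array([241.1826938 , 205.00524069])]
```

View pics/s2.png

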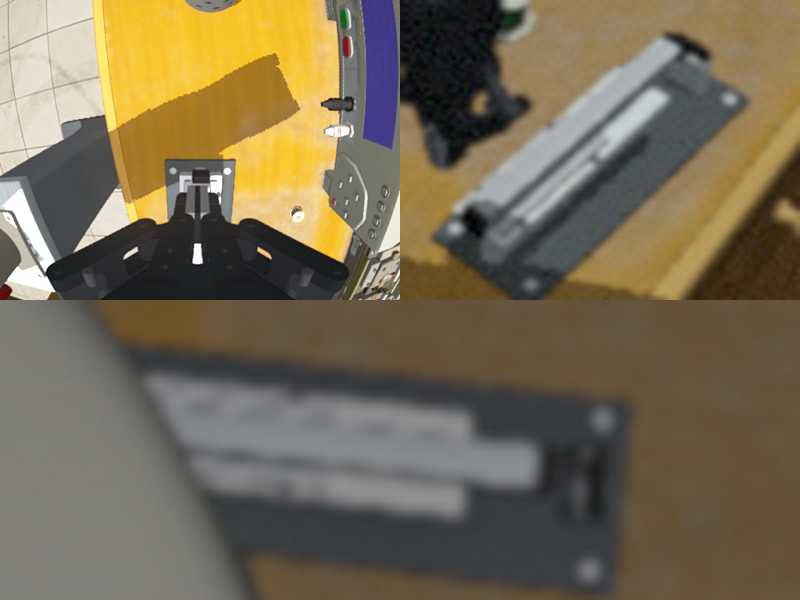

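```bash
python3 - <<'E'
from h import *
D=load('s2');t=D['top'];w=D['wrist']
T=lambda u,v,z:onz(t,220+u*.15-.5+.075,180+(v-300)*.15-.5+.075,z)
E1,E2=T(471,408,.06),T(467,516,.06);E=(E1+E2)/2;print('edge top',E1,E2)
a,b=T(602,418,.005),T(589,570,.005);x=(a-b)/np.linalg.norm(a-b);d=np.array([-x[1],x[0],0]);print('scr',a,b,np.linalg.norm(a-b),d)
d=np.array([.0975,.9952,0])
S=T(585,483,.054);print('stop',(S-E)@d,'nose steel',(T(541,465,.08)-E)@d,'plug end',(T(553,467,.078)-E)@d)
# wrist: dark plug
P=bgr(w);g=cv2.cvtColor(P,cv2.COLOR_BGR2GRAY);print(g[205:250,251]);print(g[222,236:280])
for s,v in(('wrist scr',(172*1.28,171*1.28)),('wrist scr2',(229*1.28,171*1.28))):print(s,onz(w,*v,.005,True))
cv2.imwrite('pics/w2c.png',cv2.resize(P[195:275,200:310],(800,582),interpolation=cv2.INTER_CUBIC))
E
```

```text
edge top [ 0.49877787 -0.01952413  0.06      ] [ 0.4462152  -0.01721636  0.06      ]
scr [ 0.50290854 -0.09154785  0.005     ] [ 0.4257584  -0.08374728  0.005     ] 0.07754349268517582 [0.10059603 0.99492735 0.        ]
stop -0.05739409556601595 nose steel -0.03238989493150456 plug end -0.0383819408461736
[ 66  78  85  86  83  85  86  85  94 115 129 111  72  42  37  38  41  41
  39  42  46  53  54  56  52  51  47  45  50  87 142 161 113  55  38  41
  40  40  41  43  42  39  41  42  41]
[126 128 128 126 126 126 126 127 123 102  56  36  40  36  38  41  40  39
  39  41  38  44  40  41  43  41  40  44  42  38  40  52  89 126 131 127
 126 127 128 127 130 129 130 129]
wrist scr [0.4510043  0.16030152 0.005     ]
wrist scr2 [0.53191651 0.15196072 0.005     ]
```

View pics/w2c.png

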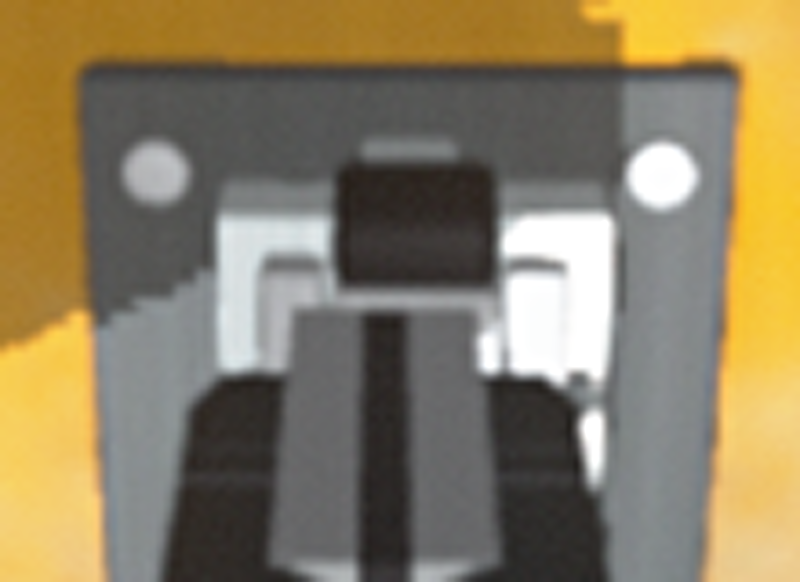

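Wrist crop: the plug spans (335–495, 165–285), its tail face's lower edge at row 165 and the steel boundary at 287. The shut fingers hang just left of the bar's line.

```bash
python3 - <<'E'
from h import *
D=load('s2');w=D['wrist']
d=np.array([.0985,.9951,0]);x=np.array([.9951,-.0985,0])
p=[onz(w,256.9,217.3,.06,True),onz(w,256.9,224.8,.08,True),onz(w,256.9,234,.08,True)]
o=readout.get_obs();e=o['eef_pos'];e[2]=0
S=(onz(w,172*1.28,171*1.28,.005,True)+onz(w,229*1.28,171*1.28,.005,True))/2
print(p);
for q in p:print('rel tcp along',(q-e)@d,'across',(q-e)@x)
print('screw mid across',(S-e)@x,'along',(S-e)@d)
E0=np.array([.4721,-.0175,.06])
print('tail rel edge (top est)',[(q-E0)@d for q in p],[(q-E0)@x for q in p])
E
```

```text
[array([0.4933854 , 0.18095907, 0.06      ]), array([0.49327059, 0.18243421, 0.08      ]), array([0.49243962, 0.1738557 , 0.08      ])]
rel tcp along -0.023894810781113895 across 0.004284305661459614
rel tcp along -0.022438215914119788 across 0.004024758255380029
rel tcp along -0.031056532654913014 across 0.004042845189480107
screw mid across 0.0048143033570514256 along -0.04879072104062358
tail rel edge (top est) [np.float64(0.1995832353217266), np.float64(0.20103983018872068), np.float64(0.19242151344792746)] [np.float64(0.0016328779551106273), np.float64(0.0013733305490310453), np.float64(0.0013914174831311209)]
```

Call:
{"method": "jog_arm", "body": {"motion": [{"x": 0,"y": 4,"z": 50,"spin": 0,"fingers": 1},{"x": 0,"y": 4,"z": 90,"spin": 0,"fingers": 1},{"x": 0,"y": 4,"z": 95,"spin": 0,"fingers": 1},{"x": -6,"y": 4,"z": 95,"spin": 0,"fingers": 1},{"x": -10,"y": 4,"z": 95,"spin": 0,"fingers": 1},{"x": -13,"y": 4,"z": 95,"spin": 0,"fingers": 1},{"x": -16,"y": 4,"z": 95,"spin": 0,"fingers": 1},{"x": -20,"y": 4,"z": 95,"spin": 0,"fingers": 1}]}}

```text
clock: 3.75
eef_pos: [0.4939, 0.1865, 0.0722]
tool_rot: [0.741, 0.672, 0.001, -0.0]
ft_force: [0.3, 2.6, 1.4]
grip_width: 0.0
grasp_force: 1.3
```

```bash
python3 - <<'E'
from h import *
D=shot('s3','wrist')
P=bgr(D['wrist']);g=cv2.cvtColor(P,cv2.COLOR_BGR2GRAY);print(readout.get_obs()['eef_pos'],readout.get_obs()['ft_force'],readout.get_obs()['clock'])
cv2.imwrite('pics/w3.png',cv2.resize(P[170:290,170:330],(800,600),interpolation=cv2.INTER_CUBIC))
E
```

```text
[0.49357322 0.18569147 0.07194371] [ 0.68690243  1.36901657 -0.0021478 ] 3.8
```

View pics/w3.png

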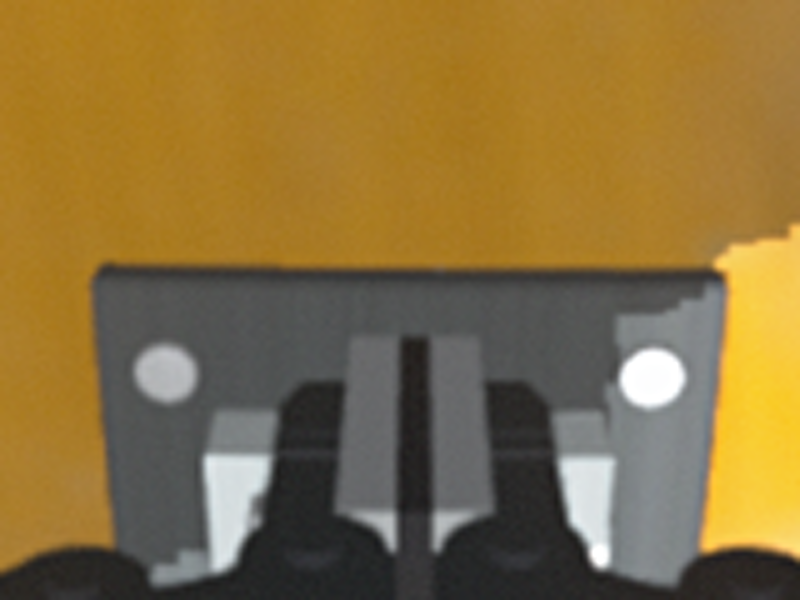

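Fingers hide the tail and the force (2.6 N along y) shows contact. I'll take a level-bar reference from the scene camera and push on.

```bash
cat >> h.py <<'E'
d=np.array([.0985,.9951,0]);xo=np.array([.9951,-.0985,0]);E0=np.array([.4721,-.0175,.0])
def prof(c,s):
    g=cv2.GaussianBlur(cv2.cvtColor(c['pixels'],cv2.COLOR_RGB2GRAY),(0,0),.6).astype(np.float32)
    q=np.array([proj(c,E0+s*d+x*xo+np.array([0,0,.08])) for x in np.arange(-.03,.0301,.001)],np.float32)
    return cv2.remap(g,q[:,0][None],q[:,1][None],cv2.INTER_LINEAR)[0]
def tip(tag,ref='s4'):
    D=shot(tag,'scene','top');R=load(ref)
    o=readout.get_obs()
    print(tag,o['clock'],o['eef_pos'].round(4),'tcp along',((o['eef_pos']-E0)@d).round(4))
    for n in('scene','top'):
        print(n,[int(np.abs(prof(D[n],s)-prof(R[n],s)).mean()) for s in(-.03,-.02,-.01,.0,.02,.04,.06,.08,.1)])
E
python3 - <<'E'
from h import *
D=shot('s4','scene','top');tip('s4b')
for s in(-.02,.08):print(prof(D['scene'],s)[::2].astype(int))
E
```

```text
s4b 4.0 [0.4932 0.1858 0.0714] tcp along 0.2043
scene [0, 0, 0, 0, 0, 0, 0, 0, 0]
top [0, 0, 0, 0, 0, 0, 0, 0, 0]
[ 99  99  99  98  95  91  87  88  94 112 131 150 162 169 172 173 172 171
 167 161 152 142 135 130 128 127 128 128 129 129 129]
[182 182 178 174 167 155 137 117 108 109 127 146 162 170 173 174 173 173
 173 174 175 171 162 151 139 132 128 128 128 129 130]
```

Call:
{"method": "jog_arm", "body": {"motion": [{"x": -5,"y": 0,"z": 0,"spin": 0,"fingers": 1},{"x": -10,"y": 0,"z": 0,"spin": 0,"fingers": 1},{"x": -15,"y": 0,"z": 0,"spin": 0,"fingers": 1},{"x": -20,"y": 0,"z": 0,"spin": 0,"fingers": 1},{"x": -25,"y": 0,"z": 0,"spin": 0,"fingers": 1},{"x": -30,"y": 0,"z": 0,"spin": 0,"fingers": 1},{"x": -30,"y": 0,"z": 0,"spin": 0,"fingers": 1},{"x": -24,"y": 0,"z": 0,"spin": 0,"fingers": 1}]}}

```text
clock: 5.0
eef_pos: [0.4906, 0.1613, 0.0713]
tool_rot: [0.741, 0.671, -0.001, 0.0]
ft_force: [-0.5, -0.5, 0.3]
grip_width: 0.0003
grasp_force: 0.0
```

```bash
python3 - <<'E'
from h import *
tip('s5')
D=load('s5')
for s in(-.02,.08):print(prof(D['scene'],s)[::2].astype(int))
E
```

```text
s5 5.1 [0.491  0.1623 0.0713] tcp along 0.1808
scene [4, 1, 1, 1, 2, 1, 2, 1, 13]
top [1, 1, 2, 0, 0, 0, 0, 9, 19]
[ 99  98  96  95  93  90  88  89  93 106 124 143 158 167 171 172 172 171
 168 163 155 146 138 132 129 127 127 127 128 129 129]
[182 183 178 174 167 155 136 116 106 107 125 145 161 170 174 174 173 173
 172 173 172 168 159 149 138 131 127 127 128 129 129]
```

Call:
{"method": "jog_arm", "body": {"motion": [{"x": -6,"y": 0,"z": 0,"spin": 0,"fingers": 1},{"x": -10,"y": 0,"z": 0,"spin": 0,"fingers": 1},{"x": -13,"y": 0,"z": 0,"spin": 0,"fingers": 1},{"x": -13,"y": 0,"z": 0,"spin": 0,"fingers": 1},{"x": -7,"y": 0,"z": 0,"spin": 0,"fingers": 1},{"x": -7,"y": 0,"z": 0,"spin": 0,"fingers": 1}]}}

```text
clock: 5.85
eef_pos: [0.4904, 0.1553, 0.0715]
tool_rot: [0.741, 0.672, -0.0, 0.0]
ft_force: [-0.0, -0.9, 0.0]
grip_width: 0.0001
grasp_force: 0.0
```

```bash
python3 -c "
from h import *
tip('s6')"
```

```text
s6 5.95 [0.4902 0.1551 0.0714] tcp along 0.1735
scene [4, 2, 1, 2, 2, 1, 3, 1, 28]
top [2, 1, 2, 0, 0, 0, 2, 14, 15]
```

Call:
{"method": "jog_arm", "body": {"motion": [{"x": -6,"y": 0,"z": 0,"spin": 0,"fingers": 1},{"x": -11,"y": 0,"z": 0,"spin": 0,"fingers": 1},{"x": -11,"y": 0,"z": 0,"spin": 0,"fingers": 1},{"x": -5,"y": 0,"z": 0,"spin": 0,"fingers": 1},{"x": -5,"y": 0,"z": 0,"spin": 0,"fingers": 1}]}}

```text
clock: 6.58
eef_pos: [0.4899, 0.1504, 0.0715]
tool_rot: [0.741, 0.672, 0.0, 0.0]
ft_force: [0.7, 0.0, -0.2]
grip_width: -0.0001
grasp_force: 0.0
```

```bash
python3 -c "
from h import *
tip('s7')"
```

```text
s7 6.675 [0.4897 0.1502 0.0714] tcp along 0.1686
scene [4, 2, 1, 1, 2, 2, 3, 3, 42]
top [2, 1, 2, 0, 0, 0, 8, 16, 15]
```

Call:
{"method": "jog_arm", "body": {"motion": [{"x": -6,"y": 0,"z": 0,"spin": 0,"fingers": 1},{"x": -10,"y": 0,"z": 0,"spin": 0,"fingers": 1},{"x": -10,"y": 0,"z": 0,"spin": 0,"fingers": 1},{"x": -4,"y": 0,"z": 0,"spin": 0,"fingers": 1},{"x": -4,"y": 0,"z": 0,"spin": 0,"fingers": 1}]}}

```text
clock: 7.3
eef_pos: [0.4895, 0.1464, 0.0715]
tool_rot: [0.741, 0.672, 0.0, 0.0]
ft_force: [-0.2, -0.3, 0.6]
grip_width: -0.0001
grasp_force: 0.0
```

```bash
python3 -c "
from h import *
tip('s8')"
```

```text
s8 7.4 [0.4893 0.1462 0.0714] tcp along 0.1646
scene [4, 2, 1, 1, 2, 1, 3, 10, 68]
top [1, 1, 2, 1, 0, 0, 14, 17, 15]
```

```bash
sed -i 's/for s in(-.03,-.02,-.01,.0,.02,.04,.06,.08,.1)/for s in(-.08,-.07,-.06,-.05,-.04,-.02,.0,.02,.04,.06)/' h.py; python3 -c "
from h import *
tip('s8b','s8')
D=load('s8b');print(((np.array([0.4893,.1462,0])-E0)@d))
for s in(-.1,-.095,-.09,-.085,-.08,-.07):print(s,prof(D['top'],s)[::4].astype(int),prof(D['scene'],s)[::4].astype(int))"
```

```text
s8b 7.5 [0.4893 0.1461 0.0714] tcp along 0.1645
scene [1, 0, 0, 1, 0, 0, 0, 0, 0, 0]
top [0, 0, 0, 0, 0, 0, 0, 0, 0, 0]
0.16459207
-0.1 [85 85 85 86 85 86 86 87 87 87 88 88 89 89 88 88] [125 125 126 125 127 128 127 126 126 125 128 130 129 128 128 129]
-0.095 [85 85 85 85 81 74 71 70 71 74 81 86 88 88 88 87] [124 125 127 127 129 125 116 112 111 113 122 129 129 128 129 129]
-0.09 [86 86 86 84 74 60 55 55 55 61 74 84 88 88 87 87] [123 124 126 127 122 104  85  85  85  94 112 126 129 128 128 130]
-0.085 [87 87 88 86 79 77 86 89 88 88 87 86 87 88 87 87] [125 126 127 124 106  85  94 105 111 112 125 129 131 129 130 131]
-0.08 [ 86  88  89  87  90 108 125 129 127 120 102  89  87  88  87  87] [127 128 126 113  93 106 136 157 155 154 145 135 130 130 131 131]
-0.07 [ 64  65  65  65  75 106 131 140 138 126 101  74  66  66  66  65] [126 126 119 101  93 120 157 172 173 170 159 142 132 131 131 130]
```

Call:
{"method": "jog_arm", "body": {"motion": [{"x": -6,"y": 0,"z": 0,"spin": 0,"fingers": 1},{"x": -10,"y": 0,"z": 0,"spin": 0,"fingers": 1},{"x": -10,"y": 0,"z": 0,"spin": 0,"fingers": 1},{"x": -4,"y": 0,"z": 0,"spin": 0,"fingers": 1},{"x": -4,"y": 0,"z": 0,"spin": 0,"fingers": 1}]}}

```text
clock: 8.12
eef_pos: [0.4891, 0.1424, 0.0715]
tool_rot: [0.741, 0.672, 0.0, 0.0]
ft_force: [0.3, 1.1, 0.4]
grip_width: -0.0002
grasp_force: 0.0
```

```bash
python3 -c "
from h import *
tip('s9','s8')"
```

```text
s9 8.225 [0.4889 0.1422 0.0714] tcp along 0.1606
scene [7, 1, 0, 0, 0, 0, 0, 0, 0, 0]
top [3, 0, 0, 0, 0, 0, 0, 0, 0, 7]
```

Call:
{"method": "jog_arm", "body": {"motion": [{"x": -6,"y": 0,"z": 0,"spin": 0,"fingers": 1},{"x": -10,"y": 0,"z": 0,"spin": 0,"fingers": 1},{"x": -10,"y": 0,"z": 0,"spin": 0,"fingers": 1},{"x": -4,"y": 0,"z": 0,"spin": 0,"fingers": 1},{"x": -4,"y": 0,"z": 0,"spin": 0,"fingers": 1}]}}

```text
clock: 8.85
eef_pos: [0.4887, 0.1384, 0.0715]
tool_rot: [0.741, 0.672, 0.0, 0.0]
ft_force: [-0.9, 0.6, 0.2]
grip_width: 0.0001
grasp_force: 0.0
```

```bash
python3 -c "
from h import *
tip('s10','s8')"
```

```text
s10 8.95 [0.4886 0.1382 0.0714] tcp along 0.1566
scene [8, 1, 1, 0, 0, 0, 0, 0, 0, 1]
top [3, 0, 0, 0, 0, 0, 0, 0, 4, 13]
```

Call:
{"method": "jog_arm", "body": {"motion": [{"x": -6,"y": 0,"z": 0,"spin": 0,"fingers": 1},{"x": -10,"y": 0,"z": 0,"spin": 0,"fingers": 1},{"x": -10,"y": 0,"z": 0,"spin": 0,"fingers": 1},{"x": -4,"y": 0,"z": 0,"spin": 0,"fingers": 1},{"x": -4,"y": 0,"z": 0,"spin": 0,"fingers": 1}]}}

```text
clock: 9.57
eef_pos: [0.4883, 0.1344, 0.0715]
tool_rot: [0.741, 0.672, 0.0, 0.0]
ft_force: [-0.3, -0.4, -0.6]
grip_width: -0.0002
grasp_force: 0.0
```

```bash
python3 -c "
from h import *
tip('s11','s8')"
```

```text
s11 9.675 [0.4881 0.1342 0.0714] tcp along 0.1525
scene [9, 1, 1, 1, 0, 0, 0, 0, 0, 2]
top [3, 0, 0, 0, 0, 0, 0, 0, 9, 19]
```

Call:
{"method": "jog_arm", "body": {"motion": [{"x": -6,"y": 0,"z": 0,"spin": 0,"fingers": 1},{"x": -10,"y": 0,"z": 0,"spin": 0,"fingers": 1},{"x": -10,"y": 0,"z": 0,"spin": 0,"fingers": 1},{"x": -4,"y": 0,"z": 0,"spin": 0,"fingers": 1},{"x": -4,"y": 0,"z": 0,"spin": 0,"fingers": 1}]}}

```text
clock: 10.3
eef_pos: [0.4879, 0.1304, 0.0715]
tool_rot: [0.741, 0.672, -0.0, 0.0]
ft_force: [-0.0, 0.1, 0.9]
grip_width: -0.0003
grasp_force: 0.0
```

```bash
python3 -c "
from h import *
tip('s12','s8')"
```

```text
s12 10.4 [0.4877 0.1303 0.0714] tcp along 0.1486
scene [8, 1, 1, 1, 0, 0, 0, 0, 0, 7]
top [3, 0, 0, 0, 0, 0, 0, 0, 14, 20]
```

Call:
{"method": "jog_arm", "body": {"motion": [{"x": -6,"y": 0,"z": 0,"spin": 0,"fingers": 1},{"x": -10,"y": 0,"z": 0,"spin": 0,"fingers": 1},{"x": -10,"y": 0,"z": 0,"spin": 0,"fingers": 1},{"x": -4,"y": 0,"z": 0,"spin": 0,"fingers": 1},{"x": -4,"y": 0,"z": 0,"spin": 0,"fingers": 1}]}}

```text
clock: 11.02
eef_pos: [0.4875, 0.1265, 0.0715]
tool_rot: [0.741, 0.672, 0.0, 0.0]
ft_force: [-0.1, -0.4, -0.0]
grip_width: -0.0001
grasp_force: 0.0
```

```bash
python3 -c "
from h import *
tip('s13','s8')"
```

```text
s13 11.125 [0.4873 0.1263 0.0714] tcp along 0.1446
scene [8, 1, 1, 1, 0, 0, 0, 0, 0, 15]
top [3, 0, 0, 0, 0, 0, 0, 1, 18, 18]
```

Call:
{"method": "jog_arm", "body": {"motion": [{"x": -6,"y": 0,"z": 0,"spin": 0,"fingers": 1},{"x": -10,"y": 0,"z": 0,"spin": 0,"fingers": 1},{"x": -10,"y": 0,"z": 0,"spin": 0,"fingers": 1},{"x": -4,"y": 0,"z": 0,"spin": 0,"fingers": 1},{"x": -4,"y": 0,"z": 0,"spin": 0,"fingers": 1}]}}

```text
clock: 11.75
eef_pos: [0.4871, 0.1225, 0.0715]
tool_rot: [0.741, 0.672, -0.0, 0.0]
ft_force: [1.2, -0.3, 0.7]
grip_width: -0.0002
grasp_force: 0.0
```

```bash
python3 -c "
from h import *
tip('s14','s8')"
```

```text
s14 11.85 [0.487  0.1223 0.0714] tcp along 0.1405
scene [8, 1, 1, 1, 1, 0, 0, 0, 0, 22]
top [3, 0, 0, 0, 0, 0, 0, 6, 20, 18]
```

Call:
{"method": "jog_arm", "body": {"motion": [{"x": -6,"y": 0,"z": 0,"spin": 0,"fingers": 1},{"x": -10,"y": 0,"z": 0,"spin": 0,"fingers": 1},{"x": -10,"y": 0,"z": 0,"spin": 0,"fingers": 1},{"x": -4,"y": 0,"z": 0,"spin": 0,"fingers": 1},{"x": -4,"y": 0,"z": 0,"spin": 0,"fingers": 1}]}}

```text
clock: 12.48
eef_pos: [0.4867, 0.1185, 0.0715]
tool_rot: [0.741, 0.672, -0.0, 0.0]
ft_force: [0.3, -0.0, 0.1]
grip_width: -0.0002
grasp_force: 0.0
```

```bash
python3 -c "
from h import *
tip('s15','s8')"
```

```text
s15 12.575 [0.4866 0.1183 0.0714] tcp along 0.1366
scene [8, 1, 1, 2, 3, 0, 0, 0, 1, 33]
top [3, 0, 0, 0, 0, 0, 0, 10, 22, 18]
```

Call:
{"method": "jog_arm", "body": {"motion": [{"x": -6,"y": 0,"z": 0,"spin": 0,"fingers": 1},{"x": -10,"y": 0,"z": 0,"spin": 0,"fingers": 1},{"x": -10,"y": 0,"z": 0,"spin": 0,"fingers": 1},{"x": -4,"y": 0,"z": 0,"spin": 0,"fingers": 1},{"x": -4,"y": 0,"z": 0,"spin": 0,"fingers": 1}]}}

```text
clock: 13.2
eef_pos: [0.4863, 0.1145, 0.0715]
tool_rot: [0.741, 0.672, -0.0, 0.0]
ft_force: [-0.2, -0.2, -0.1]
grip_width: -0.0001
grasp_force: 0.0
```

```bash
python3 -c "
from h import *
tip('s16','s8')"
```

```text
s16 13.3 [0.4862 0.1143 0.0714] tcp along 0.1325
scene [8, 1, 1, 3, 3, 0, 0, 0, 5, 50]
top [3, 0, 0, 0, 0, 0, 0, 14, 20, 19]
```

Call:
{"method": "jog_arm", "body": {"motion": [{"x": -6,"y": 0,"z": 0,"spin": 0,"fingers": 1},{"x": -10,"y": 0,"z": 0,"spin": 0,"fingers": 1},{"x": -10,"y": 0,"z": 0,"spin": 0,"fingers": 1},{"x": -4,"y": 0,"z": 0,"spin": 0,"fingers": 1},{"x": -4,"y": 0,"z": 0,"spin": 0,"fingers": 1}]}}

```text
clock: 13.92
eef_pos: [0.4859, 0.1105, 0.0714]
tool_rot: [0.741, 0.672, -0.0, 0.0]
ft_force: [-0.6, 0.3, 0.2]
grip_width: -0.0001
grasp_force: 0.0
```

```bash
python3 -c "
from h import *
tip('s17','s8')"
```

```text
s17 14.025 [0.4858 0.1103 0.0714] tcp along 0.1285
scene [8, 1, 0, 7, 5, 1, 0, 0, 12, 75]
top [3, 0, 0, 0, 0, 0, 2, 18, 19, 19]
```

Call:
{"method": "jog_arm", "body": {"motion": [{"x": -6,"y": 0,"z": 0,"spin": 0,"fingers": 1},{"x": -10,"y": 0,"z": 0,"spin": 0,"fingers": 1},{"x": -10,"y": 0,"z": 0,"spin": 0,"fingers": 1},{"x": -4,"y": 0,"z": 0,"spin": 0,"fingers": 1},{"x": -4,"y": 0,"z": 0,"spin": 0,"fingers": 1}]}}

```text
clock: 14.65
eef_pos: [0.4855, 0.1065, 0.0715]
tool_rot: [0.741, 0.672, -0.0, 0.0]
ft_force: [0.2, -0.1, 0.3]
grip_width: 0.0
grasp_force: 0.0
```

```bash
python3 -c "
from h import *
tip('s18','s8')"
```

```text
s18 14.75 [0.4854 0.1063 0.0714] tcp along 0.1245
scene [8, 1, 2, 11, 4, 1, 0, 0, 20, 89]
top [3, 0, 0, 0, 0, 0, 3, 21, 19, 19]
```

Call:
{"method": "jog_arm", "body": {"motion": [{"x": -6,"y": 0,"z": 0,"spin": 0,"fingers": 1},{"x": -10,"y": 0,"z": 0,"spin": 0,"fingers": 1},{"x": -10,"y": 0,"z": 0,"spin": 0,"fingers": 1},{"x": -4,"y": 0,"z": 0,"spin": 0,"fingers": 1},{"x": -4,"y": 0,"z": 0,"spin": 0,"fingers": 1}]}}

```text
clock: 15.38
eef_pos: [0.4851, 0.1025, 0.0714]
tool_rot: [0.741, 0.672, -0.0, 0.0]
ft_force: [-0.0, 0.7, 0.2]
grip_width: 0.0004
grasp_force: 0.0
```

```bash
python3 -c "
from h import *
tip('s19','s8')
D=load('s19');t=D['top'];g=cv2.cvtColor(t['pixels'],cv2.COLOR_RGB2GRAY)
print([(s,int(prof(t,s/1000)[26:36].mean())) for s in range(-160,-90,4)])
z=lambda a,x0,x1,y0,y1,W,H:cv2.resize(a[y0:y1,x0:x1],(W,H),interpolation=cv2.INTER_CUBIC)
cv2.imwrite('pics/s19.png',np.hstack([z(bgr(D['scene']),240,340,160,235,400,300),z(bgr(load('s8')['scene']),240,340,160,235,400,300)]))
"
```

```text
s19 15.475 [0.485  0.1024 0.0714] tcp along 0.1205
scene [8, 2, 5, 11, 4, 0, 0, 1, 29, 88]
top [3, 1, 0, 0, 0, 0, 6, 21, 19, 19]
[(-160, 84), (-156, 85), (-152, 85), (-148, 85), (-144, 83), (-140, 73), (-136, 54), (-132, 58), (-128, 93), (-124, 125), (-120, 137), (-116, 138), (-112, 138), (-108, 138), (-104, 137), (-100, 137), (-96, 137), (-92, 137)]
```

View pics/s19.png

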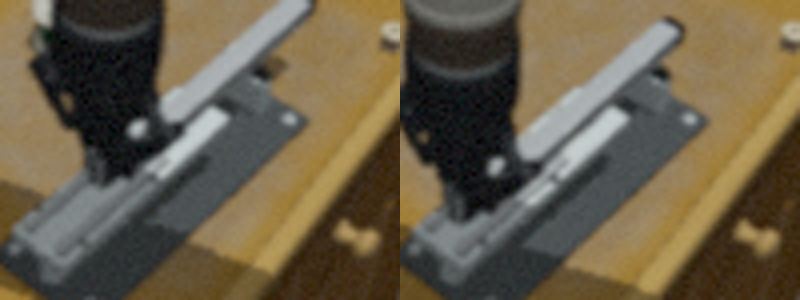

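The bar is still level at s19 (left) compared with s8 (right), nose at about −139 mm. I push on.

Call:
{"method": "jog_arm", "body": {"motion": [{"x": -6,"y": 0,"z": 0,"spin": 0,"fingers": 1},{"x": -10,"y": 0,"z": 0,"spin": 0,"fingers": 1},{"x": -10,"y": 0,"z": 0,"spin": 0,"fingers": 1},{"x": -4,"y": 0,"z": 0,"spin": 0,"fingers": 1},{"x": -4,"y": 0,"z": 0,"spin": 0,"fingers": 1}]}}

```text
clock: 16.1
eef_pos: [0.4847, 0.0985, 0.0714]
tool_rot: [0.741, 0.672, -0.0, 0.0]
ft_force: [-0.5, -0.4, -0.4]
grip_width: -0.0
grasp_force: 0.0
```

```bash
sed -i 's/for s in(-.08,-.07/for s in(-.12,-.11,-.1,-.08,-.07/' h.py; python3 -c "
from h import *
tip('s20','s19')"
```

```text
s20 16.2 [0.4846 0.0983 0.0713] tcp along 0.1165
scene [3, 1, 0, 0, 1, 4, 0, 1, 0, 0, 3, 13, 12]
top [0, 0, 0, 0, 0, 0, 0, 0, 0, 9, 4, 0, 0]
```

Call:
{"method": "jog_arm", "body": {"motion": [{"x": -6,"y": 0,"z": 0,"spin": 0,"fingers": 1},{"x": -10,"y": 0,"z": 0,"spin": 0,"fingers": 1},{"x": -10,"y": 0,"z": 0,"spin": 0,"fingers": 1},{"x": -4,"y": 0,"z": 0,"spin": 0,"fingers": 1},{"x": -4,"y": 0,"z": 0,"spin": 0,"fingers": 1}]}}

```text
clock: 16.82
eef_pos: [0.4842, 0.0945, 0.0714]
tool_rot: [0.741, 0.672, -0.0, 0.0]
ft_force: [0.4, 0.4, -0.0]
grip_width: 0.0003
grasp_force: 0.0
```

```bash
python3 -c "
from h import *
tip('s21','s19')"
```

```text
s21 16.925 [0.4841 0.0944 0.0714] tcp along 0.1125
scene [2, 1, 0, 1, 3, 6, 0, 0, 0, 0, 9, 35, 22]
top [0, 0, 0, 0, 0, 0, 0, 0, 3, 16, 8, 1, 0]
```

Call:
{"method": "jog_arm", "body": {"motion": [{"x": -6,"y": 0,"z": 0,"spin": 0,"fingers": 1},{"x": -10,"y": 0,"z": 0,"spin": 0,"fingers": 1},{"x": -10,"y": 0,"z": 0,"spin": 0,"fingers": 1},{"x": -4,"y": 0,"z": 0,"spin": 0,"fingers": 1},{"x": -4,"y": 0,"z": 0,"spin": 0,"fingers": 1}]}}

```text
clock: 17.55
eef_pos: [0.4838, 0.0905, 0.0713]
tool_rot: [0.741, 0.672, -0.0, 0.0]
ft_force: [0.4, -0.4, 0.0]
grip_width: 0.0001
grasp_force: 0.0
```

```bash
python3 -c "
from h import *
tip('s22','s19')"
```

```text
s22 17.65 [0.4837 0.0904 0.0713] tcp along 0.1085
scene [3, 2, 1, 0, 6, 6, 0, 0, 0, 1, 17, 54, 25]
top [0, 0, 0, 0, 0, 0, 0, 0, 8, 14, 10, 1, 0]
```

Call:
{"method": "jog_arm", "body": {"motion": [{"x": -6,"y": 0,"z": 0,"spin": 0,"fingers": 1},{"x": -10,"y": 0,"z": 0,"spin": 0,"fingers": 1},{"x": -10,"y": 0,"z": 0,"spin": 0,"fingers": 1},{"x": -4,"y": 0,"z": 0,"spin": 0,"fingers": 1},{"x": -4,"y": 0,"z": 0,"spin": 0,"fingers": 1}]}}

```text
clock: 18.27
eef_pos: [0.4835, 0.0866, 0.0714]
tool_rot: [0.741, 0.672, -0.0, 0.0]
ft_force: [-0.3, 0.1, 0.3]
grip_width: -0.0003
grasp_force: 0.0
```

```bash
python3 -c "
from h import *
tip('s23','s19')"
```

```text
s23 18.375 [0.4834 0.0864 0.0714] tcp along 0.1045
scene [16, 13, 12, 10, 16, 11, 6, 7, 3, 1, 28, 58, 16]
top [5, 3, 3, 3, 3, 4, 1, 2, 16, 14, 11, 1, 0]
```

It has tipped (the scene differences jump along the whole bar). I retreat upward, then go over the nose to look straight down at the edge.

Call:
{"method": "jog_arm", "body": {"motion": [{"x": 8,"y": 0,"z": 0,"spin": 0,"fingers": 1},{"x": 8,"y": 0,"z": -60,"spin": 0,"fingers": 1},{"x": 0,"y": 0,"z": -110,"spin": 0,"fingers": 1},{"x": -60,"y": 0,"z": -130,"spin": 0,"fingers": 1},{"x": -120,"y": 0,"z": -130,"spin": 0,"fingers": 1},{"x": -180,"y": 0,"z": -130,"spin": 0,"fingers": -0.2},{"x": -180,"y": 0,"z": -130,"spin": 0,"fingers": -0.2},{"x": -180,"y": 0,"z": -130,"spin": 0,"fingers": -0.2}]}}

```text
clock: 19.38
eef_pos: [0.4657, -0.0925, 0.2013]
tool_rot: [0.741, 0.671, 0.0, -0.0]
ft_force: [0.8, -0.3, -0.9]
grip_width: 0.0512
grasp_force: 0.0
```

```bash
python3 -c "
from h import *
camera('top')
o1=readout.get_obs()
D=shot('s24','wrist','top','scene')
o=readout.get_obs();print(o['clock'],o['eef_pos'],o1['eef_pos'],o['joint_vel'].round(3))
cv2.imwrite('pics/s24.png',cv2.resize(bgr(D['wrist'])[:288,:],(800,450),interpolation=cv2.INTER_CUBIC))
w=D['wrist'];print([proj(w,E0+np.array([0,0,.06])+s*xo,True)*800/512 for s in(-.025,.025)], proj(w,(.486,-.353,.046),True)*800/512)
"
```

```text
19.575 [ 0.46599942 -0.09128903  0.20134105] [ 0.46586234 -0.09182423  0.20135375] [-0.001 -0.001  0.002  0.001 -0.002 -0.002]
[array([351.24460986, 166.84532524]), array([433.90667753, 166.91632861])] [443.13046803 550.37860963]
```

View pics/s24.png

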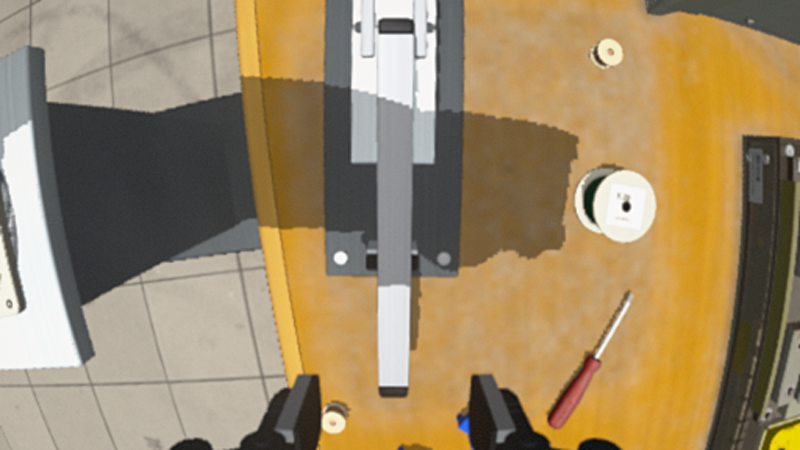

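Wrist view: the bar is tipped, with the deck edge at row 163 (351–435), tail end (396,20) and nose end (393,396). My edge estimate projects to row 167, which agrees to about 2 mm. Now to look at the marker the same way.

Call:
{"method": "jog_arm", "body": {"motion": [{"x": -336,"y": 45,"z": 0,"spin": 0,"fingers": -0.2},{"x": -336,"y": 45,"z": 0,"spin": 0,"fingers": -0.2},{"x": -336,"y": 45,"z": 0,"spin": 0,"fingers": -0.2},{"x": -336,"y": 45,"z": 0,"spin": 0,"fingers": -0.2},{"x": -336,"y": 45,"z": 0,"spin": 0,"fingers": -0.2},{"x": -336,"y": 45,"z": 0,"spin": 0,"fingers": -0.2},{"x": -336,"y": 45,"z": 0,"spin": 0,"fingers": -0.2},{"x": -336,"y": 45,"z": 0,"spin": 0,"fingers": -0.2}]}}

```text
clock: 20.58
eef_pos: [0.4781, -0.4299, 0.2011]
tool_rot: [0.74, 0.672, 0.0, -0.001]
ft_force: [-0.2, 0.3, 1.1]
grip_width: 0.0511
grasp_force: 0.0
```

```bash
python3 -c "
from h import *
W=load('s24')['wrist'];g=cv2.cvtColor(bgr(W),cv2.COLOR_BGR2GRAY)
print('edge col',g[95:115,[232,236,268,272]].T.tolist());print('row barcols',g[110,236:270].tolist())
for r in(110,):pass
camera('top')
D=shot('s25','wrist');w=D['wrist']
o=readout.get_obs();print(o['clock'],o['eef_pos'],o['joint_vel'].round(3))
print(proj(w,(.486,-.353,.046),True))
cv2.imwrite('pics/s25.png',cv2.resize(bgr(w)[80:290,150:430],(800,600),interpolation=cv2.INTER_CUBIC))
"
```

```text
edge col [[181, 181, 183, 180, 183, 181, 184, 182, 163, 114, 70, 63, 65, 66, 66, 67, 66, 67, 66, 65], [182, 181, 180, 182, 181, 182, 183, 182, 161, 108, 71, 63, 65, 66, 65, 64, 64, 63, 65, 67], [190, 189, 187, 188, 189, 190, 190, 190, 183, 141, 82, 61, 67, 66, 69, 67, 69, 66, 66, 68], [188, 188, 186, 187, 187, 188, 189, 189, 184, 147, 82, 65, 67, 70, 69, 69, 71, 70, 69, 69]]
row barcols [64, 65, 64, 62, 75, 115, 143, 147, 148, 147, 148, 147, 147, 144, 147, 147, 147, 146, 144, 147, 147, 148, 146, 148, 143, 145, 144, 120, 77, 67, 65, 68, 67, 67]
20.675 [ 0.4781869  -0.42975787  0.20162974] [-0.002 -0.006  0.001  0.001 -0.002  0.   ]
[252.81966895 103.78091293]
```

View pics/s25.png

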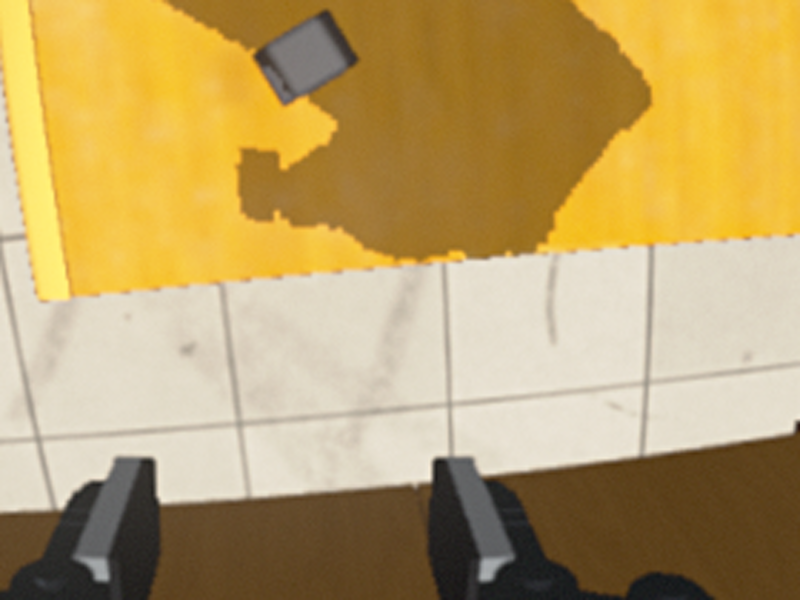

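Wrist crop of the marker: dark outline corners (328,10), (357,62), (286,104), (256,55), with black saddle rims at upper right and lower left. Its own x is therefore turned about +32° from the stand's. I'll refine this by mask.

```bash
python3 -c "
from h import *
W=load('s24')['wrist']
L=onz(W,234,104.05,.06,True);R=onz(W,270,104.5,.06,True);B=(onz(W,241,110,.082,True)+onz(W,263.3,110,.082,True))/2
C=(L+R)/2
print('edge',L,R,'bar axis pt',B,'along',(L-E0)@d,(R-E0)@d,'bar across',(B-E0)@xo)
tl=onz(W,396*.64,20*.64,.09,True);n=onz(W,393.5*.64,396*.64,.055,True);print('tail,nose',tl,n,np.degrees(np.arctan2((tl-n)[0],(tl-n)[1])),(tl-E0)@d,(n-E0)@d)
# widths along deck for centre of deck
g=cv2.cvtColor(bgr(W),cv2.COLOR_BGR2GRAY)
w=load('s25')['wrist'];P=bgr(w);h=cv2.cvtColor(P,cv2.COLOR_BGR2HSV)
roi=np.zeros(P.shape[:2],np.uint8);roi[78:125,230:285]=1
m=((h[...,1]<110)&(roi>0)).astype(np.uint8)
cs=sorted(cv2.findContours(m,0,1)[0],key=cv2.contourArea)[-1]
r=cv2.minAreaRect(cs);print('outline',r,cv2.contourArea(cs))
bx=cv2.boxPoints(r);pts=np.array([onz(w,*q,.02,True) for q in bx]);c=pts.mean(0)
for i in range(4):
    e=pts[(i+1)%4]-pts[i];print('side',np.linalg.norm(e).round(4),'yaw rel own x',np.degrees(np.arctan2(e@d,e@xo)).round(1))
print('centre by outline',c)
hd=((h[...,1]<60)&(h[...,2]>75)&(roi>0)).astype(np.uint8);cs=sorted(cv2.findContours(hd,0,1)[0],key=cv2.contourArea)[-1]
r=cv2.minAreaRect(cs);print('head',r,cv2.contourArea(cs));pts=np.array([onz(w,*q,.058,True) for q in cv2.boxPoints(r)]);c=pts.mean(0)
print('head centre',c,[np.linalg.norm(pts[i]-pts[i-1]).round(4) for i in range(4)])
o=readout.get_obs();e=o['eef_pos'];q=c-e;print(e,Ro.from_quat(o['tool_rot']).as_matrix().round(4),'tool shift',Ro.from_quat(o['tool_rot']).as_matrix().T@q)
"
```

```text
edge [ 0.45616789 -0.0134129   0.06      ] [ 0.48990823 -0.01713951  0.06      ] bar axis pt [ 0.47274841 -0.02012044  0.082     ] along 0.00249775766255014 0.0021128295749640604 bar across 0.0009033479767401418
tail,nose [0.48213664 0.06498362 0.09      ] [ 0.4572896  -0.17444863  0.055     ] 5.924652793922884 0.08306806211777275 -0.15763840825932757
outline ((256.455078125, 100.02808380126953), (22.365957260131836, 29.785940170288086), 57.9946174621582) 599.5
side 0.0321 yaw rel own x 32.6
side 0.0242 yaw rel own x -57.9
side 0.0323 yaw rel own x -147.2
side 0.0244 yaw rel own x 121.6
centre by outline [ 0.49025412 -0.3494862   0.02      ]
head ((255.38235473632812, 100.47058868408203), (21.43732452392578, 26.5822811126709), 59.03623962402344) 499.5
head centre [ 0.48873262 -0.34987576  0.058     ] [np.float64(0.0206), np.float64(0.0252), np.float64(0.0205), np.float64(0.0254)]
[ 0.4781869  -0.42975787  0.20162974] [[ 9.590e-02  9.954e-01 -2.000e-04]
 [ 9.954e-01 -9.590e-02  4.000e-04]
 [ 4.000e-04 -2.000e-04 -1.000e+00]] tool shift [0.08046475 0.00286709 0.14366304]
```

Call:
{"method": "jog_arm", "body": {"motion": [{"x": 40,"y": 4,"z": 30,"spin": -10.5,"fingers": -0.2},{"x": 81,"y": 4,"z": 60,"spin": -21,"fingers": -0.2},{"x": 81,"y": 4,"z": 90,"spin": -31,"fingers": -0.2},{"x": 81,"y": 4,"z": 110,"spin": -32.5,"fingers": -0.2},{"x": 81,"y": 4,"z": 140,"spin": -32.5,"fingers": -0.2},{"x": 81,"y": 4,"z": 165,"spin": -32.5,"fingers": -0.2},{"x": 81,"y": 4,"z": 173,"spin": -32.5,"fingers": -0.2},{"x": 81,"y": 4,"z": 173,"spin": -32.5,"fingers": -0.2}]}}

```text
clock: 21.68
eef_pos: [0.4896, -0.3506, 0.0287]
tool_rot: [0.523, 0.852, 0.0, -0.0]
ft_force: [-1.0, 0.5, 0.1]
grip_width: 0.0513
grasp_force: 0.0
```

Call:
{"method": "jog_arm", "body": {"motion": [{"x": 0,"y": 0,"z": 0,"spin": 0,"fingers": 0.3},{"x": 0,"y": 0,"z": 0,"spin": 0,"fingers": 0.5},{"x": 0,"y": 0,"z": 0,"spin": 0,"fingers": 1},{"x": 0,"y": 0,"z": 0,"spin": 0,"fingers": 1},{"x": 0,"y": 0,"z": 0,"spin": 0,"fingers": 1},{"x": 0,"y": 0,"z": 0,"spin": 0,"fingers": 1}]}}

```text
clock: 22.42
eef_pos: [0.4903, -0.3518, 0.029]
tool_rot: [0.524, 0.852, 0.0, 0.001]
ft_force: [1.0, 0.6, 4.6]
grip_width: 0.0209
grasp_force: 60.7
```

Call:
{"method": "jog_arm", "body": {"motion": [{"x": 0,"y": 0,"z": -50,"spin": 0,"fingers": 1},{"x": 0,"y": 0,"z": -111,"spin": 0,"fingers": 1},{"x": 50,"y": 22,"z": -111,"spin": 8,"fingers": 1},{"x": 100,"y": 44,"z": -111,"spin": 16,"fingers": 1},{"x": 150,"y": 66,"z": -111,"spin": 24,"fingers": 1},{"x": 200,"y": 88,"z": -111,"spin": 32.7,"fingers": 1},{"x": 250,"y": 110,"z": -111,"spin": 32.7,"fingers": 1},{"x": 285,"y": 126,"z": -111,"spin": 32.7,"fingers": 1}]}}

```text
clock: 23.42
eef_pos: [0.4712, -0.0382, 0.1383]
tool_rot: [0.742, 0.671, -0.001, -0.001]
ft_force: [0.3, -0.5, -0.1]
grip_width: 0.0209
grasp_force: 60.1
```

Call:
{"method": "jog_arm", "body": {"motion": [{"x": 0,"y": 0,"z": 0,"spin": 0,"fingers": 1},{"x": 0,"y": 0,"z": 0,"spin": 0,"fingers": 1}]}}

```text
clock: 23.68
eef_pos: [0.4724, -0.0406, 0.1388]
tool_rot: [0.742, 0.67, -0.001, -0.0]
ft_force: [-0.0, -0.3, -0.2]
grip_width: 0.0209
grasp_force: 60.1
```

```bash
python3 -c "
from h import *
camera('top');D=shot('s26','wrist','top','scene');w=D['wrist']
o=readout.get_obs();e=o['eef_pos'];R=Ro.from_quat(o['tool_rot']).as_matrix();print(o['clock'],e,o['ft_force'],o['grip_width'])
print('along',(e-E0)@d,'across',(e-E0)@xo,'yaw',np.degrees(np.arctan2(R[0,0],R[1,0])))
T=np.array([.4728,-.0196,.14]);print('shift to target',R.T@(T-e))
g=cv2.cvtColor(bgr(w),cv2.COLOR_BGR2GRAY);print('tcp px',proj(w,e,True))
for s in(.07,.05,.03):
    q=proj(w,E0+s*d+np.array([0,0,.08+.1*s]),True);r=int(round(q[1]));print(s,q,g[r,int(q[0])-26:int(q[0])+27].tolist())
"
```

```text
23.875 [ 0.47298223 -0.04130422  0.1391857 ] [-0.8527056  -0.24264105 -0.94621778] 0.02111087539717327
along -0.023600682870663192 across 0.003222619700550636 yaw 5.955555288029165
shift to target [ 0.02156796 -0.00243367 -0.00081853]
tcp px [252.59776845 253.46745742]
0.07 [247.1508867   80.69814748] [153, 143, 151, 156, 156, 162, 164, 167, 166, 159, 133, 122, 176, 156, 145, 157, 163, 166, 162, 162, 160, 161, 160, 162, 161, 162, 163, 164, 163, 162, 161, 161, 160, 159, 160, 163, 161, 161, 162, 162, 162, 164, 159, 141, 135, 151, 160, 161, 165, 165, 165, 164, 160]
0.05 [247.3772302  111.07930119] [188, 190, 192, 192, 194, 193, 193, 192, 190, 188, 189, 192, 192, 168, 149, 153, 160, 162, 164, 163, 161, 158, 159, 159, 160, 160, 161, 163, 162, 162, 160, 159, 159, 158, 160, 159, 159, 160, 161, 160, 161, 161, 155, 156, 178, 196, 197, 197, 196, 195, 198, 199, 196]
0.03 [247.62700747 140.63646056] [187, 189, 190, 191, 192, 192, 192, 191, 191, 188, 188, 192, 197, 191, 154, 152, 158, 162, 164, 162, 160, 161, 160, 159, 160, 159, 162, 163, 161, 163, 162, 161, 159, 160, 161, 159, 160, 160, 157, 158, 160, 158, 155, 160, 189, 195, 199, 197, 195, 197, 199, 200, 194]
```

Call:
{"method": "jog_arm", "body": {"motion": [{"x": 20.5,"y": -1.9,"z": 0,"spin": 0,"fingers": 1},{"x": 20.5,"y": -1.9,"z": 10,"spin": 0,"fingers": 1},{"x": 20.5,"y": -1.9,"z": 22,"spin": 0,"fingers": 1},{"x": 20.5,"y": -1.9,"z": 22,"spin": 0,"fingers": 1}]}}

```text
clock: 24.38
eef_pos: [0.4719, -0.0202, 0.1158]
tool_rot: [0.743, 0.67, -0.001, -0.001]
ft_force: [0.8, 0.4, 0.4]
grip_width: 0.0212
grasp_force: 60.1
```

```bash
python3 -c "
from h import *
camera('top');D=shot('s27','wrist');w=D['wrist']
o=readout.get_obs();e=o['eef_pos'];print(o['clock'],e,o['ft_force'])
print('along',(e-E0)@d,'across',(e-E0)@xo)
g=cv2.cvtColor(bgr(w),cv2.COLOR_BGR2GRAY)
for s in(.06,.04):
    q=proj(w,E0+s*d+np.array([0,0,.08+.1*s]),True);r=int(round(q[1]));print(s,q,g[r,int(q[0])-26:int(q[0])+27].tolist())
"
```

```text
24.475 [ 0.47300201 -0.0200196   0.11701795] [-0.42764814 -0.20479805 -0.4612407 ]
along -0.002418404465922676 across 0.001145766848602562
0.06 [250.63158639 130.85709247] [179, 178, 179, 178, 178, 180, 177, 175, 171, 175, 179, 177, 145, 135, 143, 149, 151, 152, 150, 150, 147, 148, 147, 147, 148, 149, 149, 150, 151, 151, 150, 148, 147, 147, 145, 147, 148, 146, 149, 148, 148, 148, 149, 151, 146, 138, 147, 176, 182, 179, 180, 179, 179]
0.04 [250.82524435 163.55027599] [175, 176, 176, 176, 177, 176, 176, 172, 172, 173, 177, 183, 170, 133, 140, 147, 151, 151, 152, 151, 148, 146, 146, 148, 149, 149, 149, 151, 151, 151, 150, 149, 146, 148, 148, 147, 149, 149, 147, 149, 148, 147, 149, 148, 141, 139, 173, 182, 181, 178, 177, 177, 182]
```

Call:
{"method": "jog_arm", "body": {"motion": [{"x": 0,"y": 0.3,"z": 5,"spin": 0,"fingers": 1},{"x": 0,"y": 0.3,"z": 9,"spin": 0,"fingers": 1},{"x": 0,"y": 0.3,"z": 13,"spin": 0,"fingers": 1},{"x": 0,"y": 0.3,"z": 16,"spin": 0,"fingers": 1},{"x": 0,"y": 0.3,"z": 16,"spin": 0,"fingers": 1}]}}

```text
clock: 25.1
eef_pos: [0.4734, -0.0196, 0.1011]
tool_rot: [0.742, 0.67, -0.0, -0.0]
ft_force: [1.0, 0.1, -0.2]
grip_width: 0.0209
grasp_force: 60.1
```

Call:
{"method": "jog_arm", "body": {"motion": [{"x": 0,"y": 0,"z": 1,"spin": 0,"fingers": 1},{"x": 0,"y": 0,"z": 2,"spin": 0,"fingers": 1},{"x": 0,"y": 0,"z": 2,"spin": 0,"fingers": 1}]}}

```text
clock: 25.48
eef_pos: [0.4736, -0.0196, 0.0994]
tool_rot: [0.742, 0.67, -0.0, -0.0]
ft_force: [-0.5, 0.3, -0.4]
grip_width: 0.0213
grasp_force: 60.1
```

Call:
{"method": "jog_arm", "body": {"motion": [{"x": 0,"y": 0,"z": 1,"spin": 0,"fingers": 1},{"x": 0,"y": 0,"z": 1,"spin": 0,"fingers": 1},{"x": 0,"y": 0,"z": 1,"spin": 0,"fingers": 1}]}}

```text
clock: 25.85
eef_pos: [0.4737, -0.0196, 0.0986]
tool_rot: [0.742, 0.67, 0.0, 0.0]
ft_force: [0.0, 0.0, -0.1]
grip_width: 0.0209
grasp_force: 60.2
```

Call:
{"method": "jog_arm", "body": {"motion": [{"x": 0,"y": 0,"z": 1,"spin": 0,"fingers": 1},{"x": 0,"y": 0,"z": 1,"spin": 0,"fingers": 1},{"x": 0,"y": 0,"z": 1,"spin": 0,"fingers": 1}]}}

```text
clock: 26.22
eef_pos: [0.4738, -0.0195, 0.0977]
tool_rot: [0.742, 0.67, 0.0, 0.0]
ft_force: [-1.3, 0.9, 2.9]
grip_width: 0.021
grasp_force: 60.6
```

```bash
python3 -c "
from h import *
f=[]
for i in range(4): camera('top');f.append(readout.get_obs()['ft_force'])
print(np.mean(f,0),readout.get_obs()['eef_pos'])"
```

```text
[-0.92479226  1.48278219  3.85648111] [ 0.47381937 -0.01956083  0.09761432]
```

Call:
{"method": "jog_arm", "body": {"motion": [{"x": 0,"y": 0,"z": 0,"spin": 0,"fingers": 0.1},{"x": 0,"y": 0,"z": 0,"spin": 0,"fingers": -0.2},{"x": 0,"y": 0,"z": 0,"spin": 0,"fingers": -0.2},{"x": 0,"y": 0,"z": -30,"spin": 0,"fingers": -0.2},{"x": 0,"y": 0,"z": -80,"spin": 0,"fingers": -0.2},{"x": -45,"y": 0,"z": -100,"spin": 0,"fingers": 1},{"x": -75,"y": 0,"z": -100,"spin": 0,"fingers": 1},{"x": -75,"y": 0,"z": -100,"spin": 0,"fingers": 1}]}}

```text
clock: 27.42
eef_pos: [0.4658, -0.0958, 0.1976]
tool_rot: [0.743, 0.669, 0.0, 0.0]
ft_force: [0.1, 0.5, 0.3]
grip_width: 0.0003
grasp_force: 0.0
```

```bash
python3 -c "
from h import *
camera('top');camera('top');D=shot('s28','wrist','top','scene');w=D['wrist']
o=readout.get_obs();e=o['eef_pos'];print(o['clock'],e,o['ft_force'],o['grip_width'])
P=bgr(w);g=cv2.cvtColor(P,cv2.COLOR_BGR2GRAY)
q=proj(w,E0-.004*d+.001*xo+np.array([0,0,.125]),True);print('head exp px',q)
u,v=int(q[0]),int(q[1])
for c in range(u-4,u+5,4):print('col',c,g[v-50:v+50,c][::2].tolist())
for r in range(v-4,v+5,4):print('row',r,g[r,u-40:u+40][::2].tolist())
"
```

```text
27.675 [ 0.46578747 -0.09346357  0.19702993] [ 0.53121695  0.0466724  -0.4046674 ] 0.00015431377622811265
head exp px [251.67149502 110.78499267]
col 247 [233, 216, 144, 148, 148, 147, 148, 147, 149, 148, 148, 148, 147, 146, 150, 98, 46, 65, 89, 95, 101, 98, 100, 96, 97, 96, 95, 95, 94, 95, 94, 83, 100, 147, 145, 146, 145, 147, 143, 146, 145, 146, 147, 145, 146, 146, 146, 148, 145, 146]
col 251 [241, 212, 159, 148, 149, 149, 151, 149, 148, 147, 148, 149, 148, 149, 151, 97, 46, 66, 86, 99, 101, 99, 98, 101, 97, 97, 95, 95, 96, 96, 92, 81, 98, 149, 145, 144, 144, 146, 146, 145, 147, 145, 146, 145, 145, 143, 146, 145, 145, 145]
col 255 [237, 239, 216, 145, 147, 149, 148, 148, 148, 146, 148, 149, 149, 149, 149, 96, 45, 64, 86, 96, 100, 98, 99, 99, 99, 99, 96, 96, 96, 95, 97, 82, 97, 147, 146, 145, 144, 145, 145, 146, 143, 145, 144, 144, 144, 145, 143, 145, 143, 144]
row 106 [65, 66, 65, 65, 63, 65, 65, 66, 63, 65, 69, 51, 45, 45, 74, 94, 97, 97, 96, 100, 101, 102, 99, 100, 98, 99, 100, 97, 78, 49, 45, 47, 65, 66, 68, 64, 64, 65, 68, 65]
row 110 [64, 66, 66, 66, 63, 66, 65, 63, 64, 64, 64, 53, 39, 43, 73, 93, 98, 96, 96, 97, 97, 96, 99, 98, 97, 96, 100, 94, 79, 49, 43, 45, 68, 69, 69, 67, 67, 66, 63, 68]
row 114 [65, 65, 61, 64, 62, 66, 65, 65, 65, 64, 65, 50, 41, 43, 74, 92, 96, 97, 95, 96, 95, 96, 96, 96, 98, 98, 98, 93, 79, 47, 41, 49, 68, 65, 68, 64, 64, 67, 66, 66]
```

```bash
python3 -c "
from h import *
D=load('s28');w=D['wrist'];e=np.array([0.46578747,-0.09346357,0.19702993])
f=lambda u,v,z:onz(w,u,v,z,True)
al=lambda p:((p-E0)@d-.0023,(p-E0)@xo)
print('head top rows',al(f(253.4,95.5,.127)),al(f(253.4,121,.125)));print('saddle tail top edge (roof top z .089)',al(f(253.5,90.5,.0895)),'x extents',al(f(232.5,110,.088)),al(f(274.5,110,.088)))
c=f(253.4,108.5,.126);print(al(c),'tool shift',Ro.from_quat(readout.get_obs()['tool_rot']).as_matrix().T@(c-e))
g=cv2.cvtColor(bgr(w),cv2.COLOR_BGR2GRAY)
t=f(253,63.5,.088);print('tail steel end',al(t))
print(g[20:70,253].tolist())
"
```

```text
head top rows (np.float64(0.00471929830402548), np.float64(0.0022665666131137393)) (np.float64(-0.013711913217650591), np.float64(0.0022111311865724015))
saddle tail top edge (roof top z .089) (np.float64(0.00957442311490063), np.float64(0.0024320869087246667)) x extents (np.float64(-0.006742206220801775), np.float64(-0.01521601030444864)) (np.float64(-0.006843413822658767), np.float64(0.019986071547911953))
(np.float64(-0.00462326815911028), np.float64(0.002238020891476529)) tool shift [0.07387659 0.00094786 0.07104782]
tail steel end (np.float64(0.032673431485581744), np.float64(0.0021004275194542402))
[241, 239, 239, 239, 240, 239, 240, 239, 239, 239, 239, 239, 238, 239, 239, 239, 239, 239, 238, 239, 238, 239, 239, 239, 238, 239, 239, 239, 239, 239, 239, 239, 239, 238, 240, 239, 238, 239, 238, 240, 239, 239, 242, 242, 218, 160, 145, 146, 148, 148]
```

```bash
python3 -c "
from h import *
D=load('s28');w=D['wrist'];g=cv2.cvtColor(bgr(w),cv2.COLOR_BGR2GRAY)
for c in(228,230,276,278):
    col=g[80:112,c].astype(int);i=np.argmin(np.diff(col.astype(float)));print(c,col.tolist());
al=lambda p:((p-E0)@d-.0023,(p-E0)@xo)
for c in(228,277):
  for r in(98,100,102,104):print(c,r,al(onz(w,c,r,.06,True)))
print('saddle black rows',[ (c,g[84:98,c].tolist()) for c in(236,240,253,268,272)]);print([(c,g[112:132,c].tolist()) for c in(236,253,272)])
"
```

```text
228 [179, 179, 181, 180, 179, 180, 179, 179, 179, 179, 182, 181, 180, 182, 180, 180, 183, 183, 182, 184, 183, 165, 92, 57, 64, 66, 66, 64, 66, 63, 66, 65]
230 [181, 181, 183, 182, 182, 181, 184, 184, 184, 185, 183, 183, 185, 183, 184, 185, 186, 185, 186, 185, 186, 164, 92, 59, 65, 66, 64, 64, 62, 66, 63, 63]
276 [190, 190, 192, 190, 189, 191, 190, 192, 190, 191, 191, 191, 193, 191, 194, 195, 195, 195, 195, 194, 194, 178, 106, 64, 65, 66, 67, 66, 66, 66, 65, 68]
278 [100, 100, 101, 99, 99, 101, 101, 96, 95, 95, 94, 94, 98, 101, 100, 104, 103, 104, 104, 101, 90, 82, 67, 64, 65, 68, 69, 67, 68, 66, 68, 65]
228 98 (np.float64(0.0037916840775444292), np.float64(-0.021177215717794195))
228 100 (np.float64(0.0019038274909713888), np.float64(-0.021199567079257377))
228 102 (np.float64(1.602928725004003e-05), np.float64(-0.02122260891515038))
228 104 (np.float64(-0.0018718819211281158), np.float64(-0.021246343629004703))
277 98 (np.float64(0.0036298674714004067), np.float64(0.024272286220527038))
277 100 (np.float64(0.0017422868408687488), np.float64(0.024281147011096856))
277 102 (np.float64(-0.0001452397190182574), np.float64(0.02429070193896771))
277 104 (np.float64(-0.0020328835393523233), np.float64(0.024300952184182396))
saddle black rows [(236, [180, 181, 180, 181, 183, 154, 89, 38, 42, 48, 49, 45, 48, 47]), (240, [164, 161, 159, 162, 166, 160, 107, 48, 42, 44, 54, 64, 73, 82]), (253, [148, 148, 148, 149, 151, 143, 96, 46, 47, 55, 64, 77, 83, 93]), (268, [188, 188, 190, 187, 188, 167, 100, 46, 40, 47, 49, 50, 53, 58]), (272, [187, 186, 186, 187, 190, 184, 140, 74, 42, 39, 43, 43, 44, 41])]
[(236, [40, 41, 41, 42, 36, 39, 44, 59, 63, 68, 65, 64, 65, 66, 66, 64, 66, 66, 62, 67]), (253, [96, 95, 96, 96, 95, 96, 95, 92, 94, 91, 79, 74, 101, 140, 147, 146, 147, 145, 145, 144]), (272, [37, 42, 40, 39, 41, 45, 54, 65, 70, 67, 70, 66, 68, 70, 66, 69, 67, 69, 66, 68])]
```

The marker sits astride and tilted with the bar. Its roof centre is about 1 mm past the edge, inside the balance band. Now I press with the shut fingers on the middle of the head.

Call:
{"method": "jog_arm", "body": {"motion": [{"x": 30,"y": 1,"z": 20,"spin": 0,"fingers": 1},{"x": 65,"y": 1,"z": 40,"spin": 0,"fingers": 1},{"x": 65,"y": 1,"z": 60,"spin": 0,"fingers": 1},{"x": 65,"y": 1,"z": 68,"spin": 0,"fingers": 1},{"x": 65,"y": 1,"z": 68,"spin": 0,"fingers": 1},{"x": 65,"y": 1,"z": 68,"spin": 0,"fingers": 1}]}}

```text
clock: 28.42
eef_pos: [0.4742, -0.0299, 0.1302]
tool_rot: [0.742, 0.67, 0.0, 0.0]
ft_force: [0.1, 0.2, -0.7]
grip_width: 0.0003
grasp_force: 0.0
```

Call:
{"method": "jog_arm", "body": {"motion": [{"x": 0,"y": 0,"z": 1,"spin": 0,"fingers": 1},{"x": 0,"y": 0,"z": 2,"spin": 0,"fingers": 1},{"x": 0,"y": 0,"z": 2,"spin": 0,"fingers": 1}]}}

```text
clock: 28.8
eef_pos: [0.4736, -0.0298, 0.1275]
tool_rot: [0.742, 0.67, 0.0, 0.0]
ft_force: [0.4, -0.5, -0.8]
grip_width: 0.0
grasp_force: 0.0
```

Call:
{"method": "jog_arm", "body": {"motion": [{"x": 0,"y": 0,"z": 1,"spin": 0,"fingers": 1},{"x": 0,"y": 0,"z": 2,"spin": 0,"fingers": 1},{"x": 0,"y": 0,"z": 3,"spin": 0,"fingers": 1},{"x": 0,"y": 0,"z": 3,"spin": 0,"fingers": 1}]}}

```text
clock: 29.3
eef_pos: [0.474, -0.0297, 0.1248]
tool_rot: [0.742, 0.67, 0.0, 0.0]
ft_force: [-0.3, -0.8, 3.6]
grip_width: -0.0004
grasp_force: 1.8
```

Call:
{"method": "jog_arm", "body": {"motion": [{"x": 0,"y": 0,"z": 1.5,"spin": 0,"fingers": 1},{"x": 0,"y": 0,"z": 3,"spin": 0,"fingers": 1},{"x": 0,"y": 0,"z": 3,"spin": 0,"fingers": 1}]}}

```text
clock: 29.68
eef_pos: [0.4742, -0.0295, 0.1221]
tool_rot: [0.742, 0.67, 0.001, 0.0]
ft_force: [-1.1, 0.1, 7.3]
grip_width: -0.0003
grasp_force: 3.4
```

Call:
{"method": "jog_arm", "body": {"motion": [{"x": 0,"y": 0,"z": 1,"spin": 0,"fingers": 1},{"x": 0,"y": 0,"z": 2,"spin": 0,"fingers": 1},{"x": 0,"y": 0,"z": 2,"spin": 0,"fingers": 1},{"x": 0,"y": 0,"z": 2,"spin": 0,"fingers": 1},{"x": 0,"y": 0,"z": 2,"spin": 0,"fingers": 1},{"x": 0,"y": 0,"z": 2,"spin": 0,"fingers": 1},{"x": 0,"y": 0,"z": 2,"spin": 0,"fingers": 1}]}}

```text
clock: 30.55
eef_pos: [0.4745, -0.0295, 0.1205]
tool_rot: [0.742, 0.67, 0.001, 0.001]
ft_force: [-0.8, 0.4, 8.1]
grip_width: 0.0002
grasp_force: 4.3
```

```bash
python3 -c "
from h import *
f=[]
for i in range(4): camera('top');f.append(readout.get_obs()['ft_force'])
print(np.mean(f,0),readout.get_obs()['eef_pos'],readout.get_obs()['clock'])"
```

```text
[-0.94609528  0.28054362  8.2801068 ] [ 0.47456858 -0.02949943  0.12054942] 30.75
```

Call:
{"method": "jog_arm", "body": {"motion": [{"x": 0,"y": 0,"z": 1.3,"spin": 0,"fingers": 1},{"x": 0,"y": 0,"z": 1.3,"spin": 0,"fingers": 1},{"x": 0,"y": 0,"z": 1.3,"spin": 0,"fingers": 1},{"x": 0,"y": 0,"z": 1.3,"spin": 0,"fingers": 1},{"x": 0,"y": 0,"z": 1.3,"spin": 0,"fingers": 1},{"x": 0,"y": 0,"z": 1.3,"spin": 0,"fingers": 1}]}}

```text
clock: 31.5
eef_pos: [0.4748, -0.0294, 0.1195]
tool_rot: [0.742, 0.67, 0.001, 0.001]
ft_force: [-1.3, 0.5, 10.4]
grip_width: 0.0001
grasp_force: 4.9
```

Call:
{"method": "jog_arm", "body": {"motion": [{"x": 0,"y": 0,"z": -3,"spin": 0,"fingers": 1},{"x": 0,"y": 0,"z": -6,"spin": 0,"fingers": 1},{"x": 0,"y": 0,"z": -12,"spin": 0,"fingers": 1},{"x": 0,"y": 0,"z": -50,"spin": 0,"fingers": 1},{"x": -65,"y": 0,"z": -77,"spin": 0,"fingers": 1},{"x": -65,"y": 0,"z": -77,"spin": 0,"fingers": 1},{"x": -65,"y": 0,"z": -77,"spin": 0,"fingers": 1}]}}

```text
clock: 32.38
eef_pos: [0.4665, -0.0946, 0.1947]
tool_rot: [0.743, 0.67, -0.0, -0.001]
ft_force: [-0.6, 1.5, 0.1]
grip_width: -0.0
grasp_force: 0.0
```

```bash
python3 -c "
from h import *
camera('top');camera('top');D=shot('s29','wrist','top','scene');w=D['wrist']
o=readout.get_obs();e=o['eef_pos'];print(o['clock'],e,o['ft_force'],o['joint_vel'].round(3))
g=cv2.cvtColor(bgr(w),cv2.COLOR_BGR2GRAY)
al=lambda p:((p-E0)@d-.0023,(p-E0)@xo)
q=proj(w,E0-.004*d+.001*xo+np.array([0,0,.088]),True);v=int(q[1]);print(q)
for c in(228,236,253,272):print(c,v-25,g[v-25:v+25,c].tolist())
print('row',g[v,220:290].tolist())
for r in(-15,-10,0,10):print(v+r,al(onz(w,236,v+r,.088,True)),al(onz(w,228,v+r,.06,True)))
"
```

```text
32.625 [ 0.46648589 -0.09336922  0.19426018] [ 0.85718972 -0.15218161  0.02678138] [ 0.001 -0.001  0.006  0.    -0.    -0.002]
[251.55743801 110.13676925]
228 85 [180, 179, 180, 181, 181, 179, 181, 178, 179, 181, 179, 181, 182, 182, 181, 183, 179, 143, 84, 62, 66, 63, 64, 64, 66, 63, 64, 64, 63, 66, 65, 65, 64, 63, 68, 64, 65, 66, 64, 65, 66, 64, 66, 63, 63, 65, 65, 66, 65, 64]
236 85 [181, 181, 181, 185, 174, 113, 48, 35, 49, 50, 49, 47, 44, 46, 48, 45, 44, 44, 46, 45, 46, 44, 44, 43, 42, 41, 43, 44, 42, 40, 40, 40, 39, 39, 42, 59, 64, 66, 65, 65, 65, 66, 66, 64, 66, 65, 67, 64, 67, 66]
253 85 [147, 148, 148, 148, 151, 143, 80, 44, 48, 60, 65, 76, 88, 93, 100, 100, 100, 101, 100, 99, 98, 99, 100, 96, 98, 98, 97, 96, 99, 96, 97, 94, 97, 93, 96, 94, 94, 93, 83, 72, 97, 139, 148, 146, 143, 146, 144, 145, 145, 145]
272 85 [187, 187, 185, 188, 189, 178, 129, 68, 37, 41, 42, 45, 41, 43, 43, 43, 40, 43, 38, 41, 41, 40, 42, 42, 41, 39, 39, 40, 39, 41, 39, 40, 38, 44, 54, 63, 65, 69, 66, 67, 69, 68, 68, 69, 66, 64, 68, 66, 67, 67]
row [64, 65, 65, 67, 65, 64, 64, 65, 63, 65, 67, 63, 56, 45, 41, 42, 41, 51, 66, 82, 89, 94, 96, 95, 95, 97, 98, 96, 98, 96, 98, 98, 98, 98, 99, 98, 96, 96, 97, 98, 98, 100, 98, 100, 99, 95, 89, 76, 57, 45, 42, 44, 39, 50, 64, 64, 66, 68, 67, 67, 67, 66, 64, 67, 66, 64, 63, 65, 65, 67]
95 (np.float64(0.006494117727647937), np.float64(-0.01177125029224417)) (np.float64(0.007168213325477008), np.float64(-0.02072838104958002))
100 (np.float64(0.0023017286271751923), np.float64(-0.011803862991058397)) (np.float64(0.0024985890258269958), np.float64(-0.020776873947595875))
110 (np.float64(-0.006084454412873334), np.float64(-0.011876834041883765)) (np.float64(-0.006842147691349457), np.float64(-0.020886706326821828))
120 (np.float64(-0.01448837692135231), np.float64(-0.011960306705123106)) (np.float64(-0.016202571414306692), np.float64(-0.02101393541002798))
```

```bash
python3 -c "
from workcell import bot
print(bot.job_done())"
```

```text
the job is handed in; nothing more can be done
None
```

I handed the job in at about 33 s of robot time, but it returned no verdict: the bar is tipped nose-down on the stop, and the marker sits astride it about 3 mm tailward of my balance-point estimate (limit 7 mm), its head pressed with about 10 N, then released.

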